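# Turn the beech tray right way up on the teak board

### The arm

A 6-joint arm with a two-finger parallel gripper is mounted at the origin on the work surface. World frame = base frame: x ahead of the robot, y to its left, z up, the work surface at z = 0. Lengths are in m, angles in rad, forces in N, time in s.
With the tool pointing down it reaches from about 0.35 to 0.775 m from the base axis. Payload 5.5 kg.
Tool frame: the origin (TCP) lies between the finger pads; the fingertips stand 19 mm ahead of it and the grasp point (between the pads) is the TCP (env.tcp_to_tips is the distance from the TCP to the fingertips, in m); z points along the fingers, y is the direction in which the jaws open and shut (so a half turn about z gives the same grasp; the last joint's range is limited). The gripper opens to 85 mm and grips with 20 to 120 N. Pads are 22 mm wide; open, the fingers measure 114 mm over their backs; the gripper's body (76 mm by 85 mm) begins 54 mm behind the grasp point. The pads swing forward as they close: fully open they stand 13 mm farther back than shut.
Start: joints at [-1.39, 0.313, 0.046, 1.304, 0, 1.431], TCP at [0.181, -0.546, 0.219] pointing down, gripper open.
Joint ranges: [-2.76, 2.76], [-0.86, 1.69], [-1.03, 1.26], [-2.2, 2.34], [-1.47, 1.5], [-3.14, 3.14]. Speed limits (rad/s): [2.57, 2.57, 3.14, 3.14, 3.14, 3.14].

### API

Orientations are given as a unit quaternion [w, x, y, z].
In Python, from workcell import env, eyes, job gives the robot as it stands. The module is installed in compiled form; this text tells all that it offers.
- The arm moves only by the tool move_arm, never from a script. Its argument "commands" is a list of rows, each a list of 3 entries, a list of its own where there are three numbers: the shift along the world's x, y, z as a fraction of full scale, then the turn, a rotation vector about the world's x, y, z as a fraction of full scale, then the gripper command: -1 is shut, 1 is fully open, values between are in proportion. In form: [[[x, y, z], [wx, wy, wz], gripper], ...]. A call has 1 to 5 rows; each row shifts and turns the commanded pose from where the row before left it; what a row does not reach is not made up. Full scale, the value 1, is 0.04 m for a shift and 8 degrees for a turn. A row lasts 1/10 s, in which the tool goes at most 50 mm and 8.59 degrees, less where a joint would pass 70% of its speed; a pose out of reach is approached as far as the arm can. A call with a number of a shift or a turn outside -1 to 1 is refused whole. A call with a gripper value outside its range is refused whole. The fingers move at their own pace and stop on an object; "newtons" is the grip in N (left out, the last holds). Time passes only in rows, so rows that do not move let the fingers close. It gives the time, the measured TCP pose, the force and the opening at its end, in the units of the state.
- env.get_state(): the state, without advancing time (a new reading comes with each control period).
- eyes.read_camera(name): name is "scene" or "top" or "wrist"; returns a dict with "frame" (400x640x3 uint8, red, green, blue), "mtx" (3x3 intrinsics, pixels), "k1" (the pictures are not rectified: a ray, as slopes to the right and down, at radius r is drawn at 1 + k1 r^2 times it, then the intrinsics apply), "camera_from_world" (4x4, takes a point from world to camera coordinates); the wrist camera has in their place "mount" (4x4, takes a point from camera to tool coordinates, whose origin is the TCP and whose axes are the flange's). Camera axes: x right, y down, z forward; pixel columns grow to the right and rows downward; lengths in m; the calibration is good to about 2 mm. A picture is of the moment at which its call begins: read the wrist's pose just before it. There is no depth.
- job.hand_in(): hands the job in, once; it reports no verdict.
The state is a dict: "clock": time; "joint_pos": joint angles; "qvel": joint speeds; "tau": joint torques, N m; "tcp_pos": TCP position; "orientation": TCP orientation; "wrist_force": force on the tool from outside, world axes, zero at the start; "ft_torque": the same for the moment, N m; "finger_gap": finger opening in m.
Only numpy, scipy, OpenCV 4.12 (cv2) and the standard library are available. Lean on these libraries where they do the work, as an engineer would, in place of code of your own. Each camera call takes 0.05 s, during which the arm holds its last target.

### The job

The beech tray lies upside down and flat on the teak board: slide it out over the board's edge next to it, on the robot's right, so that you can get under it, turn it over, and lay it back right way up on the board, with no edge hanging over and without letting it drop or flop. Then stand the red stopper upright in the tray's recess. Leave the bottles as they are.

Things in the scene. Friction and masses are not known exactly. Their poses are not given: they have to be found in the camera images.
- board: Weathered teak plank board, fixed, on two bearers: flat top 420 (its x) by 320 mm (its y), 100 mm above the work surface; planks 24 mm thick. Origin: centre of its underside, on the work surface; z up. Its x points roughly to the robot's left: the open edge, at x = -210 mm, faces the robot's right, and the bearers stand 100 mm back from it, so there is free room below that edge.
- tray: Beech tray 150 (its x) by 210 (its y) by 16 mm, about 0.25 kg: one face plain, the other with a recess 110 by 170 mm, 8 mm deep, in a flat rim 20 mm wide. Starts recess down, rim flush on the board, its -x edge toward the board's open edge. Origin: centre, in the plane of the rim's face. z points to the plain face (up at the start, down when right way up): recess floor at z = 8 mm, plain face at z = 16 mm.
- tray_edge (a point): Middle of the tray's long edge on its -x side (nearest the board's open edge at the start), at half thickness.
- tray_fl (a point): Tray corner at its x = -75, y = +105 mm, at half thickness.
- tray_fr (a point): Tray corner at its x = -75, y = -105 mm, at half thickness.
- tray_bl (a point): Tray corner at its x = +75, y = +105 mm, at half thickness.
- tray_br (a point): Tray corner at its x = +75, y = -105 mm, at half thickness.
- stopper: Hard red silicone bottle stopper, 40 mm tall, 30 g, standing on its broad end on the board beyond the tray: foot 36 mm in diameter and 12 mm high, above it a stem tapering from 30 to 27 mm in diameter. Origin: centre of its foot face; z up along its axis.
- pet: Squeezed clear PET bottle, empty, 60 g, standing on the board beyond the tray, beside the stopper: 178 mm tall, 58 mm across. Origin: centre of its foot. Leave it alone.
- glass_a: Green glass mineral bottle, full, 72 mm across, 260 mm tall, standing on the work surface on the board's left, near the crate. Origin: centre of its foot. Leave it alone.
- glass_b: A second such bottle beyond the board's far right corner, seen from the robot. Leave it alone.
Not all that is in view belongs to the job. Leave any blue or yellow look-alike of the stopper alone.

How it is judged:
On the way, in this order (a step that is already met when the one before it is completed fails the run):
1. the tray, still upside down and flat, is slid until the middle of its -x edge hangs at least 20 mm out over the board's open edge (on the robot's right) (x of tray_edge in the frame of board below -0.23 m and angle between tray's own z axis and vertical below 0.15 rad), for 0.1 s.
2. the tray is turned over and lies flat, right way up, on the board (within 0.09 rad) (angle between tray's own z axis and vertical above 3.05 rad and z of tray in the frame of board between 0.11 and 0.122 m), for 0.2 s.
At the end, for the whole second after the job is handed in: The tray lies right way up and flat (within 0.09 rad) on the board's top with all four corners over the board (3 mm allowance); the stopper stands upright (within 0.2 rad) on the floor of its recess, foot centre within the 110 by 170 mm recess; both at rest (all of step 2 and x of tray_fl in the frame of board between -0.213 and 0.213 m and y of tray_fl in the frame of board between -0.163 and 0.163 m and x of tray_fr in the frame of board between -0.213 and 0.213 m and y of tray_fr in the frame of board between -0.163 and 0.163 m and x of tray_bl in the frame of board between -0.213 and 0.213 m and y of tray_bl in the frame of board between -0.163 and 0.163 m and x of tray_br in the frame of board between -0.213 and 0.213 m and y of tray_br in the frame of board between -0.163 and 0.163 m and x of stopper in the frame of tray between -0.055 and 0.055 m and y of stopper in the frame of tray between -0.085 and 0.085 m and z of stopper in the frame of tray between 0.003 and 0.013 m and angle between stopper's own z axis and vertical below 0.2 rad and linear speed of each of tray, stopper below 0.02 m/s); the robot touches nothing.
It fails at once if the first glass bottle is tipped over or shoved more than 40 mm (angle between glass_a's own z axis and vertical above 0.5 rad or distance of glass_a from where it was at the start of the episode above 0.04 m).
It fails at once if the second glass bottle is tipped over or shoved more than 40 mm (angle between glass_b's own z axis and vertical above 0.5 rad or distance of glass_b from where it was at the start of the episode above 0.04 m).
It fails at once if the PET bottle is tipped over or shoved more than 40 mm (angle between pet's own z axis and vertical above 0.5 rad or distance of pet from where it was at the start of the episode above 0.04 m).
It fails at once if the tray or the stopper falls off the board (height (world z) of any of tray, stopper below 0.07 m).
It fails at once if the tray is dropped or flops over: it moves faster than 0.7 m/s while the fingers do not touch it (linear speed of tray above 0.7 m/s and contact force between the fingers and tray below 0.05 N).
It also fails if it takes over 72 s, if anything falls off the work surface, if the arm or the gripper's body presses on something with over 40 N, if the wrist force passes 120 N, or if a joint passes its speed limit or range.

## Working session

There is one attempt and no reset: what is moved stays moved. The work goes in short steps, Python scripts to look and compute and a tool call to move; the robot and the scene stay as the last step left them, time stands still between calls to the robot, and variables do not carry over. Pictures are saved under pics/ and viewed, and the job is handed in when it is done.

Besides the shell and the picture viewer there is one more tool, called after "Request:" in YAML: its name, and indented under it one key for each argument. move_arm: Moves the arm, as the interface text tells. Its arguments: {"type":"object","properties":{"commands":{"type":"array","items":{"type":"array"}},"newtons":{"type":"number"}},"required":["commands"]}

```bash
ls; mkdir -p pics
python3 - <<'E'
from workcell import env, eyes, job
import cv2
s=env.get_state()
print(s)
for n in ["scene","top","wrist"]:
    d=eyes.read_camera(n); cv2.imwrite(f"pics/{n}0.png",d["frame"][:,:,::-1]); print(n,d["mtx"].tolist(),d["k1"],(d.get("camera_from_world") if n!="wrist" else d["mount"]).round(4).tolist())
E
```

```text
pics
{'clock': 0.0, 'joint_pos': array([-1.38956377e+00,  3.14010852e-01,  4.49702967e-02,  1.30358863e+00,
        7.53403382e-06,  1.43118663e+00]), 'qvel': array([ 0.00040421,  0.00058159,  0.00059241,  0.00136558,  0.00216199,
       -0.00068624]), 'tau': array([-3.77429460e-04, -4.80621958e+01,  2.98535532e+01,  1.90247706e-02,
       -2.18700484e-04, -1.27643636e-05]), 'tcp_pos': array([ 0.18122642, -0.54513345,  0.21829939]), 'orientation': array([-9.16307338e-04,  9.87159689e-01,  1.59733868e-01, -1.53045906e-05]), 'wrist_force': array([-0.14207024,  0.66621682, -0.39972588]), 'ft_torque': array([ 0.01299568,  0.02832221, -0.0021142 ]), 'finger_gap': 0.08540624964088005}
scene [[432.0581769303986, 0.0, 320.49031566142605], [0.0, 432.0581769303986, 195.22427595389814], [0.0, 0.0, 1.0]] -0.0029795048892175455 [[-0.5496, 0.8354, -0.0131, 0.2383], [0.5226, 0.3315, -0.7855, -0.2642], [-0.6518, -0.4385, -0.6187, 1.6551], [0.0, 0.0, 0.0, 1.0]]
top [[382.50533649891844, 0.0, 326.07838683461995], [0.0, 382.50533649891844, 202.6303871110038], [0.0, 0.0, 1.0]] -0.057830221039046364 [[0.0289, -0.9991, 0.0319, 0.0709], [-0.9947, -0.0319, -0.0982, 0.599], [0.0991, -0.0289, -0.9947, 1.1145], [0.0, 0.0, 0.0, 1.0]]
wrist [[326.7986575735856, 0.0, 318.6119752489682], [0.0, 326.7986575735856, 206.8614952222172], [0.0, 0.0, 1.0]] -0.045832860342118927 [[-0.0, -0.9459, -0.3244, 0.0834], [1.0, -0.0004, 0.001, -0.0005], [-0.0011, -0.3244, 0.9459, -0.1547], [0.0, 0.0, 0.0, 1.0]]
```

View pics/scene0.png

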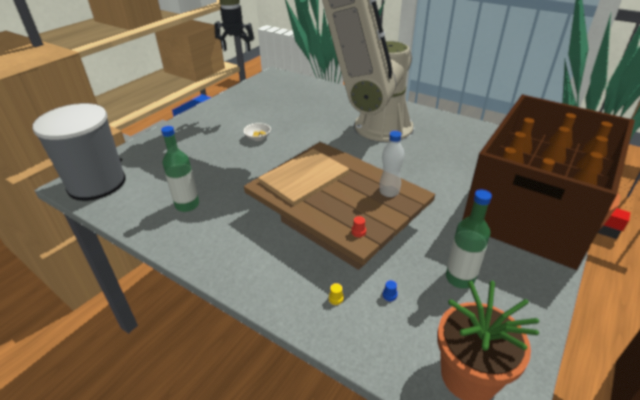

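View pics/top0.png

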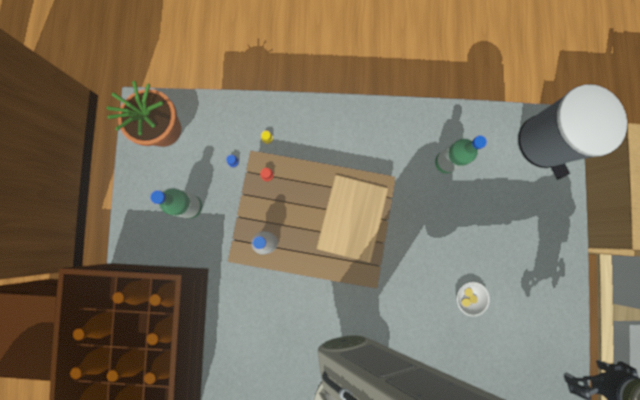

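View pics/wrist0.png

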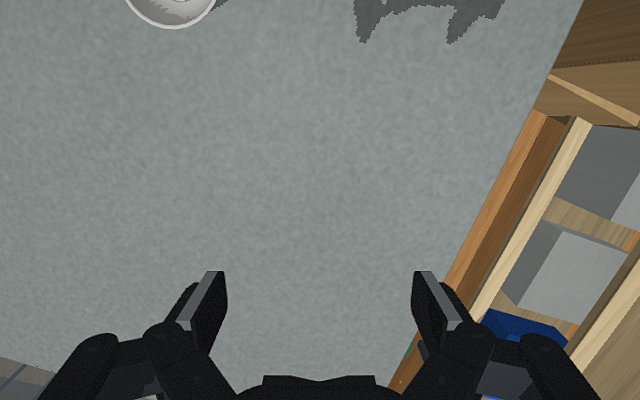

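```bash
cat > h.py <<'E'
import numpy as np, cv2
from workcell import env, eyes
from scipy.spatial.transform import Rotation as R
def ray(d,uv,T):
    K=d["mtx"];x=(uv[0]-K[0,2])/K[0,0];y=(uv[1]-K[1,2])/K[1,1]
    rd=np.hypot(x,y);r=rd
    for _ in range(20): r=rd/(1+d["k1"]*r*r)
    s=r/rd if rd>0 else 1
    v=np.array([x*s,y*s,1]);Rm=T[:3,:3]
    return -Rm.T@T[:3,3],Rm.T@v
def w_at(d,uv,z,T=None):
    if T is None:T=d["camera_from_world"]
    o,v=ray(d,uv,T);return o+v*(z-o[2])/v[2]
def proj(d,p,T=None):
    if T is None:T=d["camera_from_world"]
    c=T[:3,:3]@np.asarray(p)+T[:3,3];x,y=c[:2]/c[2];f=1+d["k1"]*(x*x+y*y)
    return d["mtx"][0,0]*x*f+d["mtx"][0,2],d["mtx"][1,1]*y*f+d["mtx"][1,2]
def wristT(d,s):
    M=np.eye(4);q=s["orientation"];M[:3,:3]=R.from_quat([q[1],q[2],q[3],q[0]]).as_matrix();M[:3,3]=s["tcp_pos"]
    return np.linalg.inv(M@d["mount"])
def crop(f,x0,y0,x1,y1,k,name):
    cv2.imwrite(name,cv2.resize(f[y0:y1,x0:x1,::-1],None,fx=k,fy=k,interpolation=cv2.INTER_CUBIC))
E
python3 - <<'E'
from h import *
d=cv2.imread("pics/top0.png")[:,:,::-1]
crop(d,220,140,410,300,4,"pics/topc.png")
d=cv2.imread("pics/scene0.png")[:,:,::-1]
crop(d,240,130,440,270,4,"pics/scc.png")
E
```

```text
(no output)
```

View pics/topc.png

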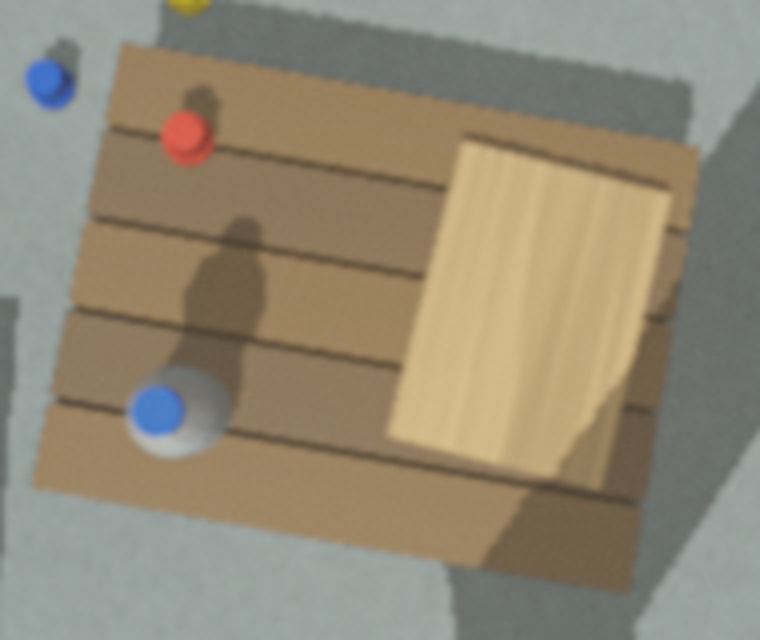

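View pics/scc.png

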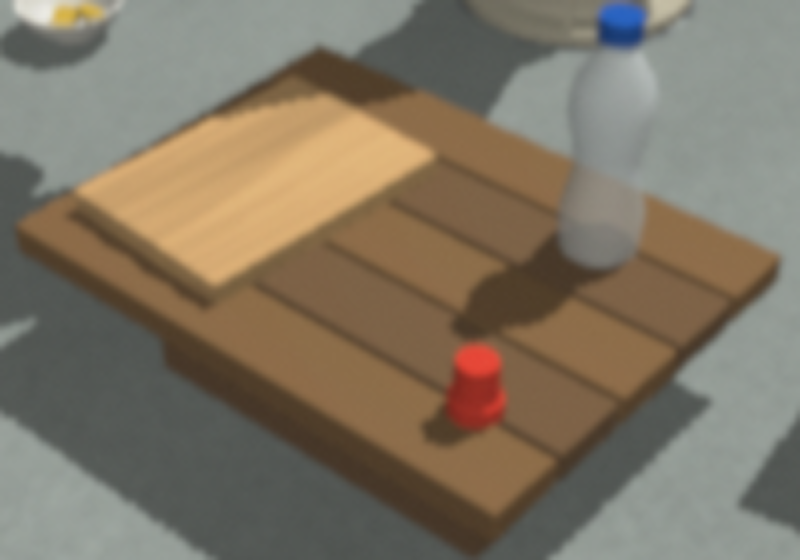

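The top view shows the board's corners at crop (122,43), (698,147), (632,592) and (35,487), and the tray at (463,140), (671,192), (602,488) and (389,436). The only stopper on the board is the red one at crop (187,138). The blue one (48,83) and yellow one (190,0) stand off the board, so red is the target.

```bash
cat > m0.py <<'E'
from h import *
from scipy.optimize import least_squares
d=eyes.read_camera("top");e=eyes.read_camera("scene")
c=lambda p,o:((p[0]+.5)/4-.5+o[0],(p[1]+.5)/4-.5+o[1])
O=(220,140);S=(240,130)
B=[w_at(d,c(p,O),.1) for p in [(122,43),(698,147),(632,592),(35,487)]]
T=[w_at(d,c(p,O),.116) for p in [(463,140),(671,192),(602,488),(389,436)]]
B2=[w_at(e,c(p,S),.1) for p in [(497,520),(17,232),(320,47),(779,262)]]
T2=[w_at(e,c(p,S),.116) for p in [(212,288),(78,192),(310,72),(437,155)]]
for n,A in [("B",B),("T",T),("B2",B2),("T2",T2)]:
    A=np.array(A)[:,:2];print(n,A.round(4).tolist(),[round(float(np.linalg.norm(A[i]-A[i-1])),4) for i in range(4)],A.mean(0).round(4))
print("stopper top", w_at(d,c((183,132),O),.14).round(4), "scene", w_at(e,c((479,361),S),.14).round(4), w_at(e,c((477,410),S),.104).round(4))
print("pet cap top",w_at(d,c((158,411),O),.278).round(4), "foot scene",w_at(e,c((600,245),S),.1).round(4))
print("glassA cap",w_at(d,(158,197),.26), "glassB cap",w_at(d,(480,142),.26))
E
python3 m0.py
```

```text
B [[0.731, 0.3104], [0.6706, -0.0999], [0.3583, -0.058], [0.4186, 0.3552]] [0.3156, 0.4148, 0.3151, 0.4175] [0.5446 0.1269]
T [[0.6669, 0.0681], [0.6353, -0.0779], [0.4298, -0.0333], [0.4611, 0.1131]] [0.2106, 0.1494, 0.2103, 0.1498] [0.5483 0.0175]
B2 [[0.7336, 0.3164], [0.6748, -0.0933], [0.3586, -0.051], [0.4259, 0.3617]] [0.3111, 0.4138, 0.319, 0.4182] [0.5482 0.1334]
T2 [[0.6675, 0.0695], [0.6319, -0.0722], [0.4153, -0.0225], [0.4597, 0.116]] [0.213, 0.1461, 0.2222, 0.1454] [0.5436 0.0227]
stopper top [0.6618 0.259  0.14  ] scene [0.6613 0.2622 0.14  ] [0.6644 0.2643 0.104 ]
pet cap top [0.4749 0.2478 0.278 ] foot scene [0.473  0.2525 0.1   ]
glassA cap [0.5741187  0.49563204 0.26      ] glassB cap [ 0.73660362 -0.28101644  0.26      ]
```

```bash
cat > s.py <<'E'
from h import *
import json
s=env.get_state()
q=s["orientation"];r=R.from_quat([q[1],q[2],q[3],q[0]]).as_matrix()
print("t",round(s["clock"],2),"j",s["joint_pos"].round(3).tolist(),"p",s["tcp_pos"].round(4).tolist(),"X",r[:,0].round(3).tolist(),"Z",r[:,2].round(3).tolist(),"F",s["wrist_force"].round(1).tolist(),"M",s["ft_torque"].round(2).tolist(),"gap",round(s["finger_gap"],4))
open("log.jsonl","a").write(json.dumps([s["joint_pos"].tolist(),s["tcp_pos"].tolist(),r.tolist()])+"\n")
E
python3 s.py; python3 -c "
from workcell import env;print(env.tcp_to_tips)"
```

```text
t 0.25 j [-1.39, 0.314, 0.046, 1.304, -0.0, 1.431] p [0.1813, -0.5454, 0.2188] X [0.949, 0.315, 0.0] Z [-0.0, 0.001, -1.0] F [-0.3, 0.5, -0.3] M [0.01, -0.01, 0.0] gap 0.0854
0.019
```

Request:
move_arm:
  commands:
    - [[0.84,0.67,0.2],[0,0,1],1]
    - [[0.84,0.67,0.2],[0,0,1],1]
    - [[0.84,0.67,0.2],[0,0,1],1]
    - [[0.84,0.67,0.2],[0,0,1],1]
    - [[0.84,0.67,0.2],[0,0,1],1]

```text
clock: 0.75
tcp_pos: [0.3504, -0.4105, 0.2595]
orientation: [0.0, 0.872, 0.49, 0.0]
wrist_force: [-0.2, -0.6, 0.4]
finger_gap: 0.0856
```

Request:
move_arm:
  commands:
    - [[0.84,0.67,0],[0,0,1],1]
    - [[0.84,0.67,0],[0,0,1],1]
    - [[0.84,0.67,0],[0,0,1],1]
    - [[0.25,0.95,0],[0,0,1],1]
    - [[0.25,0.95,0],[0,0,1],1]

```text
clock: 1.25
tcp_pos: [0.471, -0.2538, 0.2587]
orientation: [-0.0, 0.651, 0.759, 0.0]
wrist_force: [0.5, 0.2, -0.1]
finger_gap: 0.0856
```

```bash
python3 s.py
```

```text
t 1.25 j [-0.644, 0.227, 0.027, 1.371, 0.0, 0.774] p [0.471, -0.2538, 0.2587] X [-0.152, 0.988, 0.0] Z [-0.0, 0.0, -1.0] F [0.5, 0.2, -0.1] M [0.03, -0.05, 0.04] gap 0.0856
```

Request:
move_arm:
  commands:
    - [[0.25,0.95,0],[0,0,1],1]
    - [[0.25,0.95,0],[0,0,1],1]
    - [[0.25,0.95,0],[0,0,1],1]
    - [[0.25,0.95,0],[0,0,1],1]
    - [[0.25,0.95,0],[0,0,1],1]

```text
clock: 1.75
tcp_pos: [0.5202, -0.0637, 0.2592]
orientation: [0.0, 0.353, 0.936, 0.0]
wrist_force: [-0.0, 0.2, -0.2]
finger_gap: 0.0852
```

```bash
python3 s.py
```

```text
t 1.75 j [-0.275, 0.205, 0.001, 1.366, 0.0, 0.446] p [0.5202, -0.0637, 0.2592] X [-0.751, 0.66, -0.0] Z [0.0, 0.0, -1.0] F [-0.0, 0.2, -0.2] M [-0.06, -0.07, -0.07] gap 0.0852
```

Request:
move_arm:
  commands:
    - [[0.25,0.95,0],[0,0,1],1]
    - [[0.25,0.95,0],[0,0,1],1]
    - [[0.25,0.95,0],[0,0,1],1]
    - [[0.1,0.4,0],[0,0,1],1]
    - [[0,0,0],[0,0,1],1]

```text
clock: 2.25
tcp_pos: [0.5543, 0.0673, 0.2589]
orientation: [-0.0, 0.009, 1.0, 0.0]
wrist_force: [-0.0, -1.3, -0.6]
finger_gap: 0.0857
```

Request:
move_arm:
  commands:
    - [[0,0,0],[0,0,1],1]
    - [[0,0,0],[0,0,1],1]
    - [[0,0,0],[0,0,1],1]
    - [[0,0,0],[0,0,1],1]
    - [[0,0,0],[0,0,1],1]

```text
clock: 2.75
tcp_pos: [0.554, 0.0647, 0.2591]
orientation: [-0.0, -0.331, 0.943, 0.0]
wrist_force: [-0.2, -0.0, 0.1]
finger_gap: 0.0851
```

Request:
move_arm:
  commands:
    - [[0,0,0],[0,0,1],1]
    - [[0,0,0],[0,0,1],1]
    - [[0,0,0],[0,0,1],1]
    - [[0,0,0],[0,0,1],1]
    - [[0,0,0],[0,0,1],1]

```text
clock: 3.25
tcp_pos: [0.554, 0.0647, 0.2591]
orientation: [-0.0, -0.634, 0.773, 0.0]
wrist_force: [-0.8, -0.7, 0.5]
finger_gap: 0.0853
```

```bash
python3 s.py
```

```text
t 3.25 j [-0.028, 0.272, 0.087, 1.386, 0.0, -1.401] p [0.554, 0.0647, 0.2591] X [-0.196, -0.981, 0.0] Z [-0.0, 0.0, -1.0] F [-0.8, -0.7, 0.5] M [-0.03, -0.01, 0.04] gap 0.0853
```

Request:
move_arm:
  commands:
    - [[0.22,0.8,-0.2],[0,0,-0.1],1]
    - [[0.2,0.8,-0.5],[0,0,0],1]
    - [[0,0,-0.9],[0,0,0],1]
    - [[0,0,-0.9],[0,0,0],1]
    - [[0,0,-0.5],[0,0,0],1]

```text
clock: 3.75
tcp_pos: [0.5691, 0.129, 0.1359]
orientation: [-0.002, -0.627, 0.779, 0.001]
wrist_force: [-0.6, -0.5, -1.4]
finger_gap: 0.0853
```

Request:
move_arm:
  commands:
    - [[0,0,-0.2],[0,0,0],1]
    - [[0,0,0],[0,0,0],1]

```text
clock: 3.95
tcp_pos: [0.5701, 0.1286, 0.1302]
orientation: [-0.001, -0.626, 0.779, 0.001]
wrist_force: [0.7, 0.2, -0.4]
finger_gap: 0.0854
```

```bash
python3 s.py
python3 - <<'E'
from h import *
d=eyes.read_camera("wrist");cv2.imwrite("pics/w1.png",d["frame"][:,:,::-1])
d=eyes.read_camera("scene");crop(d["frame"],230,80,430,230,4,"pics/s1.png")
E
```

```text
t 3.95 j [0.085, 0.373, -0.09, 1.11, 0.0, -1.269] p [0.5701, 0.1286, 0.1302] X [-0.215, -0.977, 0.001] Z [-0.002, -0.0, -1.0] F [0.7, 0.2, -0.4] M [0.0, -0.03, 0.01] gap 0.0854
```

View pics/w1.png

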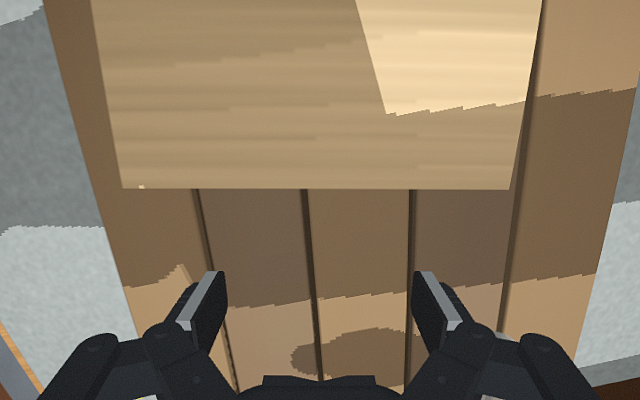

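View pics/s1.png

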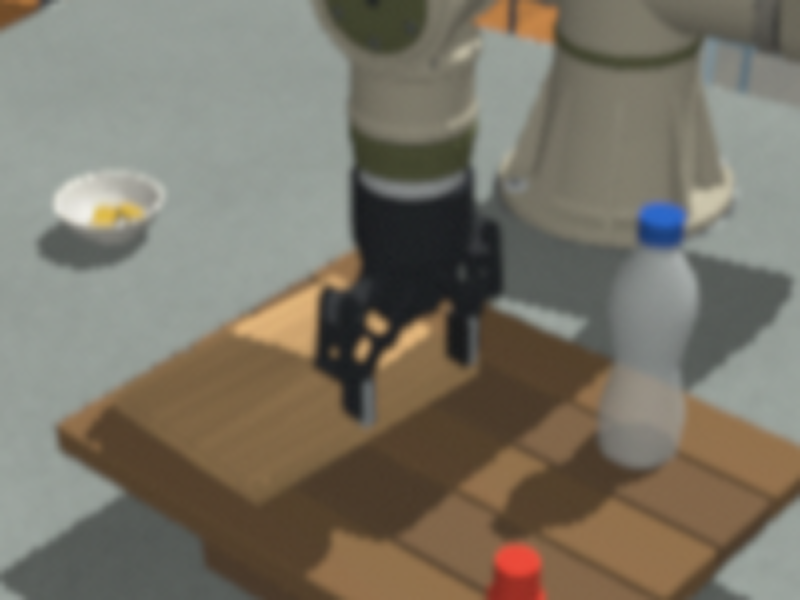

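Run:
```python
from h import *
s=env.get_state();d=eyes.read_camera("wrist");T=wristT(d,s)
print([w_at(d,p,.116,T).round(4) for p in [(122,189),(511,189)]])
# tip: ray in tool frame
M=d["mount"];Ti=np.linalg.inv(M)
for p in [(207,271),(224,271),(416,271),(433,271)]:
    o,v=ray(d,p,Ti); t=(0.0427*np.sign(v[1]) -o[1])/v[1]; print((o+v*t).round(4))
```

```text
[array([0.67  , 0.0709, 0.116 ]), array([0.4602, 0.1171, 0.116 ])]
[ 0.0194 -0.0427 -0.0442]
[ 0.0079 -0.0427 -0.0241]
[ 0.0113  0.0427 -0.0301]
[ 0.0221  0.0427 -0.0488]
```

Request:
move_arm:
  commands:
    - [[0,0,-0.2],[0,0,0],1]
    - [[0,0,-0.1],[0,0,0],1]
    - [[0,0,0],[0,0,0],1]

```text
clock: 4.4
tcp_pos: [0.5705, 0.1286, 0.1187]
orientation: [-0.0, -0.626, 0.779, 0.0]
wrist_force: [0.1, 0.3, 0.9]
finger_gap: 0.0859
```

Request:
move_arm:
  commands:
    - [[0,0,-0.1],[0,0,0],1]
    - [[0,0,0],[0,0,0],1]

```text
clock: 4.6
tcp_pos: [0.5706, 0.1286, 0.1148]
orientation: [-0.0, -0.626, 0.779, 0.0]
wrist_force: [-0.5, 0.1, -1.1]
finger_gap: 0.0853
```

Request:
move_arm:
  commands:
    - [[0,0,-0.08],[0,0,0],1]
    - [[0,0,0],[0,0,0],1]

```text
clock: 4.8
tcp_pos: [0.5707, 0.1287, 0.1116]
orientation: [-0.0, -0.626, 0.779, 0.0]
wrist_force: [-0.3, 0.4, -0.5]
finger_gap: 0.0851
```

Request:
move_arm:
  commands:
    - [[-0.08,-0.39,0],[0,0,0],1]
    - [[-0.06,-0.29,0],[0,0,0],1]
    - [[-0.06,-0.29,0],[0,0,0],1]
    - [[-0.06,-0.29,0],[0,0,0],1]
    - [[-0.06,-0.29,0],[0,0,0],1]

```text
clock: 5.3
tcp_pos: [0.5579, 0.0654, 0.1121]
orientation: [0.0, -0.626, 0.78, -0.0]
wrist_force: [-0.2, 0.4, -0.3]
finger_gap: 0.0854
```

```bash
python3 s.py
python3 - <<'E'
from h import *
d=eyes.read_camera("wrist");cv2.imwrite("pics/w2.png",d["frame"][:,:,::-1])
E
```

```text
t 5.3 j [-0.026, 0.341, -0.183, 1.047, -0.0, -1.38] p [0.5579, 0.0654, 0.1121] X [-0.216, -0.976, 0.0] Z [0.0, -0.0, -1.0] F [-0.2, 0.4, -0.3] M [0.04, 0.08, 0.04] gap 0.0854
```

View pics/w2.png

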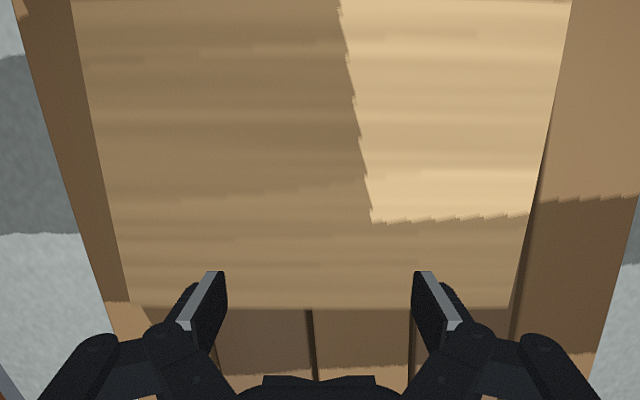

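Run:
```python
from h import *
s=env.get_state();d=eyes.read_camera("wrist");T=wristT(d,s)
cv2.imwrite("pics/w3.png",d["frame"][:,:,::-1])
print([w_at(d,p,.116,T).round(4) for p in [(130,308),(508,308)]])
q=np.array([[0.011,-.043,.006],[-.011,-.043,.006],[.011,-.043,.019],[.011,-.043,-.007]])
Ti=np.linalg.inv(d["mount"])
for p in q: print(p,proj(d,p,Ti))
e=eyes.read_camera("scene");crop(e["frame"],230,100,430,230,4,"pics/s3.png")
```

```text
[array([0.666 , 0.0684, 0.116 ]), array([0.4601, 0.1141, 0.116 ])]
[ 0.011 -0.043  0.006] (np.float64(238.10436819049835), np.float64(237.48269801991086))
[-0.011 -0.043  0.006] (np.float64(241.34245864264244), np.float64(273.34836873171486))
[ 0.011 -0.043  0.019] (np.float64(243.34643769919217), np.float64(228.19491882598828))
[ 0.011 -0.043 -0.007] (np.float64(232.08982239104324), np.float64(248.15297677685504))
```

View pics/s3.png

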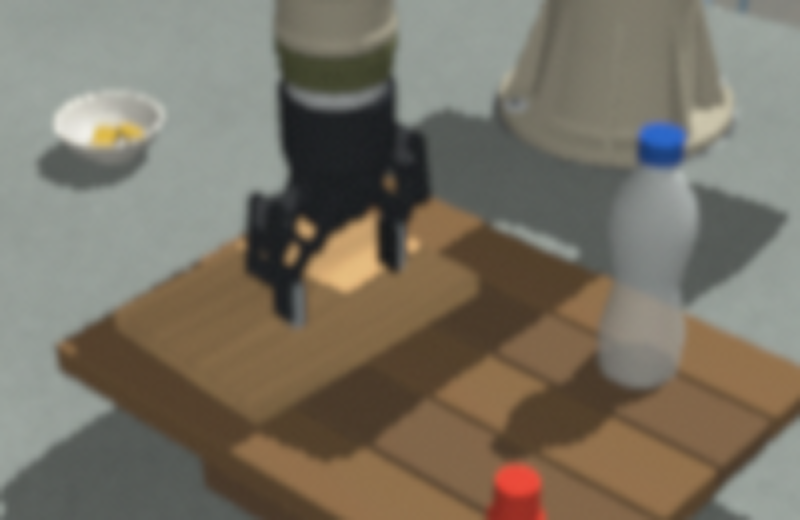

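Request:
move_arm:
  commands:
    - [[0.13,0.6,0],[0,0,0],1]
    - [[0.13,0.6,0],[0,0,0],1]
    - [[0.08,0.4,-0.1],[0,0,0],1]
    - [[0,0,-0.1],[0,0,0],1]
    - [[0,0,-0.05],[0,0,0],1]

```text
clock: 5.95
tcp_pos: [0.5711, 0.131, 0.1011]
orientation: [-0.001, -0.627, 0.779, 0.0]
wrist_force: [0.3, 0.2, -0.4]
finger_gap: 0.0854
```

```bash
python3 s.py
python3 - <<'E'
from h import *
e=eyes.read_camera("scene");crop(e["frame"],280,100,400,200,6,"pics/s4.png")
E
```

```text
t 5.95 j [0.089, 0.394, -0.133, 1.045, -0.0, -1.267] p [0.5711, 0.131, 0.1011] X [-0.214, -0.977, 0.001] Z [-0.001, -0.0, -1.0] F [0.3, 0.2, -0.4] M [-0.01, 0.02, -0.05] gap 0.0854
```

View pics/s4.png

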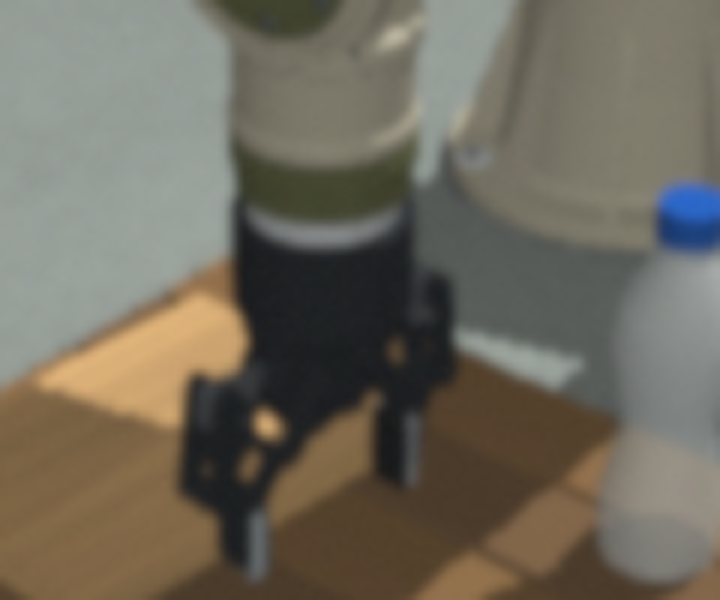

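Run:
```python
from h import *
e=eyes.read_camera("scene")
for z in (.09,.1,.11,.12): print(z,[proj(e,(0.5711+s*.0418,.131-s*.0092,z)) for s in(1,-1)])
```

```text
0.09 [(np.float64(321.24050438296615), np.float64(204.9467287020544)), (np.float64(343.4184667737936), np.float64(190.95440416529343))]
0.1 [(np.float64(321.1949729799315), np.float64(202.02314617824584)), (np.float64(343.49032955398945), np.float64(188.07226374183966))]
0.11 [(np.float64(321.148944535388), np.float64(199.06765916289154)), (np.float64(343.5629392820141), np.float64(185.1599194108133))]
0.12 [(np.float64(321.10241090492457), np.float64(196.07974505331103)), (np.float64(343.6363076036509), np.float64(182.2168962852225))]
```

Request:
move_arm:
  commands:
    - [[0,0,-0.15],[0,0,0],1]
    - [[0,0,-0.05],[0,0,0],1]
    - [[0,0,0],[0,0,0],1]

```text
clock: 6.35
tcp_pos: [0.5713, 0.1302, 0.0935]
orientation: [-0.0, -0.626, 0.78, 0.0]
wrist_force: [-0.8, 0.5, -0.1]
finger_gap: 0.0852
```

Request:
move_arm:
  commands:
    - [[0,0,-0.1],[0,0,0],1]
    - [[0,0,0],[0,0,0],1]

```text
clock: 6.55
tcp_pos: [0.5714, 0.1305, 0.0896]
orientation: [-0.0, -0.626, 0.78, 0.0]
wrist_force: [0.4, -0.3, -0.5]
finger_gap: 0.0855
```

```bash
python3 s.py
python3 - <<'E'
from h import *
s=env.get_state()
d=eyes.read_camera("wrist");cv2.imwrite("pics/w5.png",d["frame"][:,:,::-1])
E
```

```text
t 6.55 j [0.088, 0.403, -0.15, 1.018, 0.0, -1.266] p [0.5714, 0.1305, 0.0896] X [-0.215, -0.977, 0.0] Z [-0.001, -0.0, -1.0] F [0.4, -0.3, -0.5] M [-0.06, -0.02, 0.0] gap 0.0855
```

View pics/w5.png

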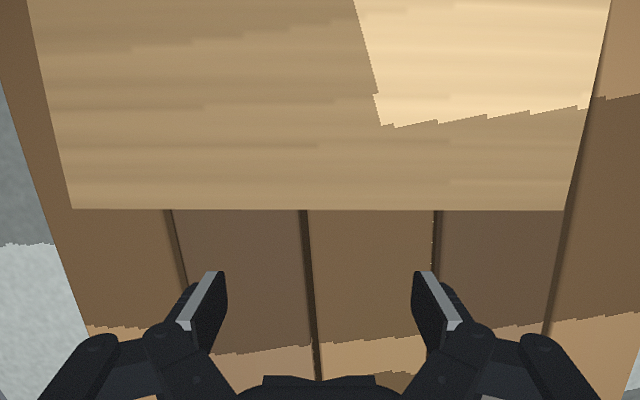

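Request:
move_arm:
  commands:
    - [[0,0,0.6],[0,0,0],1]
    - [[0,0,0.55],[0,0,0],-1]
    - [[0,0,0],[0,0,0],-1]
    - [[0,0,0],[0,0,0],-1]
    - [[0,0,0],[0,0,0],-1]

```text
clock: 7.1
tcp_pos: [0.5711, 0.1306, 0.1351]
orientation: [-0.001, -0.626, 0.779, 0.0]
wrist_force: [-0.8, 0.5, -0.4]
finger_gap: 0.0283
```

```bash
python3 s.py
python3 - <<'E'
from h import *
s=env.get_state()
d=eyes.read_camera("wrist");cv2.imwrite("pics/w6.png",d["frame"][:,:,::-1])
e=eyes.read_camera("scene");crop(e["frame"],280,100,400,200,6,"pics/s6.png")
for z in (.1,.11,.12,.13): print(z,proj(e,s["tcp_pos"]*[1,1,0]+[0,0,z]))
E
```

```text
t 7.1 j [0.088, 0.372, -0.08, 1.121, 0.0, -1.266] p [0.5711, 0.1306, 0.1351] X [-0.215, -0.977, 0.0] Z [-0.002, -0.0, -1.0] F [-0.8, 0.5, -0.4] M [-0.02, 0.04, -0.03] gap 0.0283
0.1 (np.float64(332.46047997337047), np.float64(194.85712346072813))
0.11 (np.float64(332.4755955551407), np.float64(191.92306966001647))
0.12 (np.float64(332.49087023942616), np.float64(188.95748404191863))
0.13 (np.float64(332.50630653730576), np.float64(185.95985809768155))
```

View pics/w6.png

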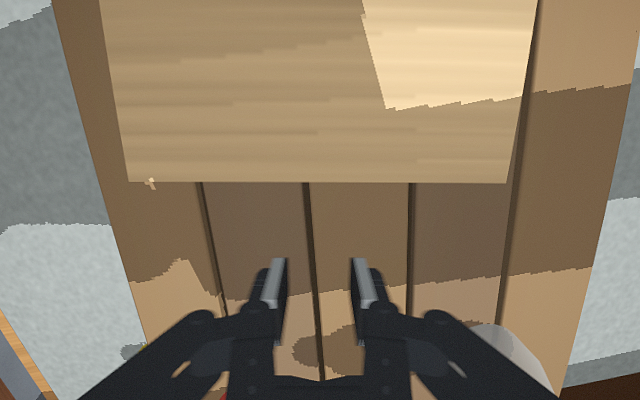

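View pics/s6.png

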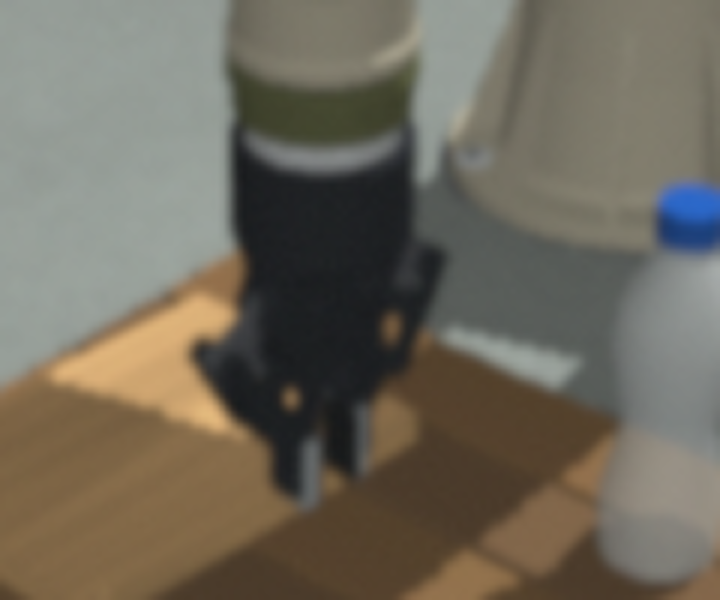

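Request:
move_arm:
  commands:
    - [[0,0,-0.2],[0,0,0],-1]
    - [[0,0,0],[0,0,0],-1]
    - [[0,0,0],[0,0,0],-1]

```text
clock: 7.5
tcp_pos: [0.5711, 0.1306, 0.1271]
orientation: [-0.001, -0.626, 0.779, 0.001]
wrist_force: [0.1, 0.8, 0.3]
finger_gap: 0.0
```

Request:
move_arm:
  commands:
    - [[0,0,-0.15],[0,0,0],-1]
    - [[0,0,0],[0,0,0],-1]

```text
clock: 7.7
tcp_pos: [0.5712, 0.1306, 0.1211]
orientation: [-0.001, -0.626, 0.779, 0.0]
wrist_force: [-0.8, -0.4, -0.4]
finger_gap: 0.0002
```

Request:
move_arm:
  commands:
    - [[0,0,-0.1],[0,0,0],-1]
    - [[0,0,0],[0,0,0],-1]

```text
clock: 7.9
tcp_pos: [0.5714, 0.1307, 0.1175]
orientation: [-0.0, -0.626, 0.779, 0.0]
wrist_force: [0.4, 0.1, 0.7]
finger_gap: -0.0002
```

```bash
python3 s.py
python3 - <<'E'
from h import *
s=env.get_state()
d=eyes.read_camera("wrist");cv2.imwrite("pics/w7.png",d["frame"][:,:,::-1])
e=eyes.read_camera("scene");crop(e["frame"],280,100,400,200,6,"pics/s7.png")
for z in (.1,.11,.12,.13): print(z,proj(e,s["tcp_pos"]*[1,1,0]+[0,0,z]))
E
```

```text
t 7.9 j [0.088, 0.383, -0.108, 1.081, 0.0, -1.266] p [0.5714, 0.1307, 0.1175] X [-0.215, -0.977, 0.0] Z [-0.001, -0.0, -1.0] F [0.4, 0.1, 0.7] M [0.02, 0.02, 0.04] gap -0.0002
0.1 (np.float64(332.40724209170634), np.float64(194.9268876446691))
0.11 (np.float64(332.4220762151191), np.float64(191.99260940925353))
0.12 (np.float64(332.4370664634303), np.float64(189.02679043080622))
0.13 (np.float64(332.45221530044773), np.float64(186.02892195035574))
```

View pics/w7.png

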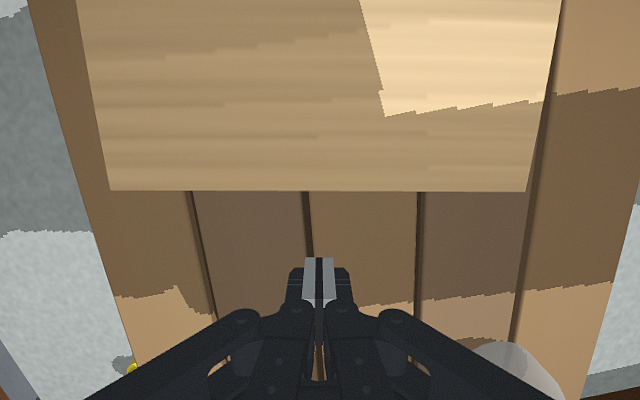

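View pics/s7.png

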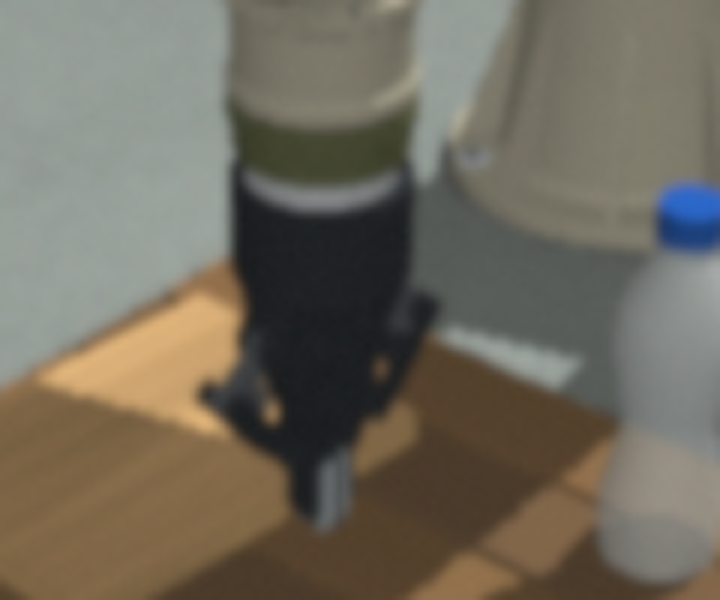

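Request:
move_arm:
  commands:
    - [[0,0,-0.2],[0,0,0],-1]
    - [[0,0,-0.1],[0,0,0],-1]
    - [[0,0,0],[0,0,0],-1]

```text
clock: 8.3
tcp_pos: [0.571, 0.1306, 0.1049]
orientation: [-0.001, -0.626, 0.779, 0.001]
wrist_force: [-0.1, -0.5, -0.2]
finger_gap: 0.0004
```

Request:
move_arm:
  commands:
    - [[0,0,-0.07],[0,0,0],-1]
    - [[0,0,0],[0,0,0],-1]

```text
clock: 8.5
tcp_pos: [0.5715, 0.1307, 0.1029]
orientation: [-0.0, -0.626, 0.779, 0.0]
wrist_force: [-0.4, 0.5, -0.5]
finger_gap: -0.0001
```

Request:
move_arm:
  commands:
    - [[0,0,-0.07],[0,0,0],-1]
    - [[0,0,0],[0,0,0],-1]

```text
clock: 8.7
tcp_pos: [0.5716, 0.1307, 0.1001]
orientation: [-0.0, -0.626, 0.779, 0.0]
wrist_force: [0.4, -0.0, 0.9]
finger_gap: 0.0002
```

Request:
move_arm:
  commands:
    - [[0,0,-0.05],[0,0,0],-1]
    - [[0,0,0],[0,0,0],-1]

```text
clock: 8.9
tcp_pos: [0.5716, 0.1307, 0.0982]
orientation: [-0.0, -0.626, 0.779, 0.0]
wrist_force: [-0.1, 0.6, -0.3]
finger_gap: 0.0002
```

Request:
move_arm:
  commands:
    - [[-0.1,-0.49,0],[0,0,0],-1]
    - [[-0.06,-0.29,0],[0,0,0],-1]
    - [[-0.06,-0.29,0],[0,0,0],-1]
    - [[-0.06,-0.29,0],[0,0,0],-1]
    - [[0,0,0],[0,0,0],-1]

```text
clock: 9.4
tcp_pos: [0.5602, 0.0747, 0.0985]
orientation: [-0.0, -0.626, 0.78, -0.0]
wrist_force: [-0.2, 0.8, -0.1]
finger_gap: -0.0001
```

```bash
python3 s.py
python3 - <<'E'
from h import *
d=eyes.read_camera("wrist");cv2.imwrite("pics/w8.png",d["frame"][:,:,::-1])
d=eyes.read_camera("top");crop(d["frame"],220,140,410,300,4,"pics/t8.png")
E
```

```text
t 9.4 j [-0.009, 0.358, -0.194, 1.019, -0.001, -1.361] p [0.5602, 0.0747, 0.0985] X [-0.217, -0.976, 0.001] Z [-0.0, -0.001, -1.0] F [-0.2, 0.8, -0.1] M [-0.03, -0.01, 0.02] gap -0.0001
```

View pics/t8.png

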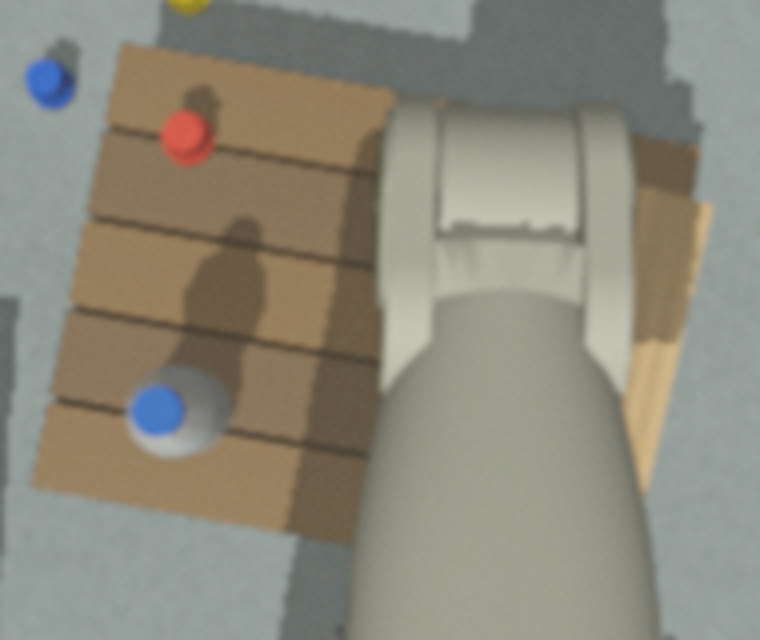

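View pics/w8.png

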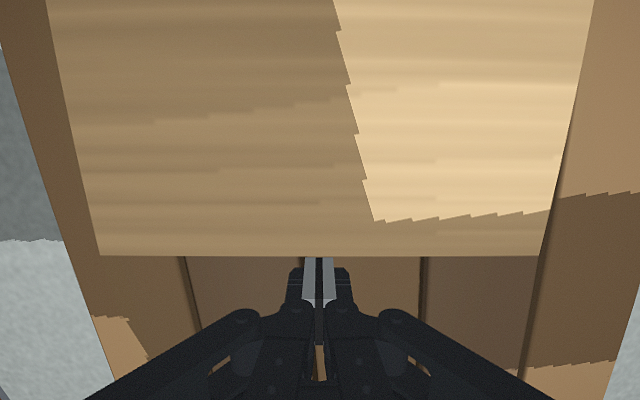

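Request:
move_arm:
  commands:
    - [[-0.06,-0.29,0],[0,0,0],-1]
    - [[-0.06,-0.29,0],[0,0,0],-1]
    - [[-0.06,-0.29,0],[0,0,0],-1]
    - [[-0.06,-0.29,0],[0,0,0],-1]
    - [[-0.02,-0.12,0],[0,0,0],-1]

```text
clock: 10.0
tcp_pos: [0.5498, 0.0237, 0.0985]
orientation: [-0.0, -0.626, 0.78, 0.0]
wrist_force: [0.4, 1.6, 0.3]
finger_gap: 0.0005
```

Request:
move_arm:
  commands:
    - [[0,0,0],[0,0,0],-1]
    - [[0.05,0.25,0],[0,0,0],-1]
    - [[0,0.05,0.8],[0,0,0],1]

```text
clock: 10.3
tcp_pos: [0.549, 0.0382, 0.1267]
orientation: [-0.003, -0.627, 0.779, 0.003]
wrist_force: [0.5, 0.1, -0.6]
finger_gap: 0.0132
```

```bash
python3 s.py
python3 - <<'E'
from h import *
d=eyes.read_camera("wrist");cv2.imwrite("pics/w9.png",d["frame"][:,:,::-1])
e=eyes.read_camera("scene");crop(e["frame"],230,100,430,230,4,"pics/s9.png")
E
```

```text
t 10.3 j [-0.076, 0.318, -0.179, 1.082, 0.0, -1.431] p [0.549, 0.0382, 0.1267] X [-0.215, -0.977, 0.001] Z [-0.009, 0.001, -1.0] F [0.5, 0.1, -0.6] M [0.04, -0.01, 0.02] gap 0.0132
```

View pics/w9.png

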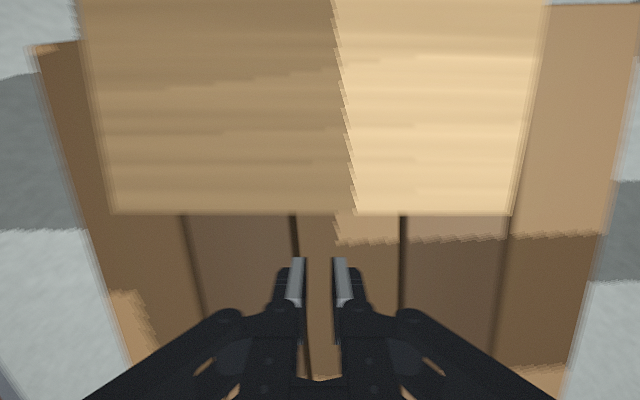

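View pics/s9.png

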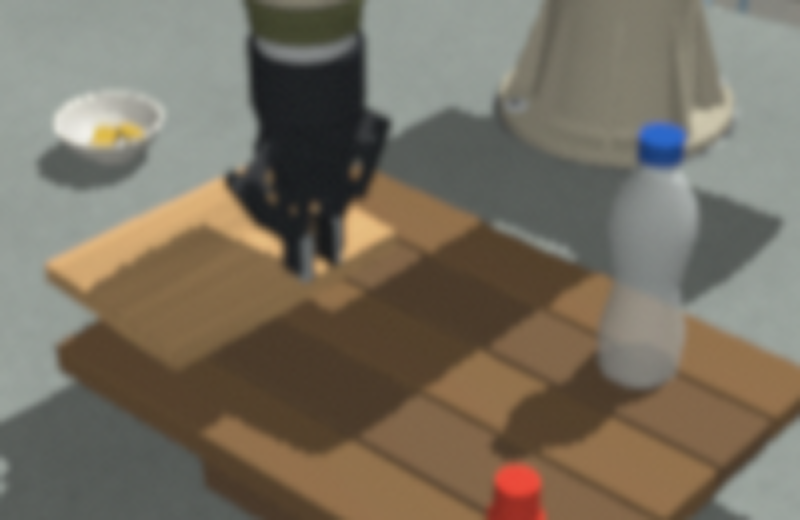

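```bash
cat > fit.py <<'E'
import json,numpy as np
from scipy.optimize import least_squares
L=[json.loads(l) for l in open("log.jsonl")]
Q=np.array([l[0] for l in L]);P=np.array([l[1] for l in L])
c,s=np.cos(Q[:,0]),np.sin(Q[:,0])
r=c*P[:,0]+s*P[:,1];lat=-s*P[:,0]+c*P[:,1];z=P[:,2]
print(lat.round(4),(Q[:,1]-Q[:,2]+Q[:,3]).round(3))
def f(x):
    A1,A2,B1,B2,r0,z0=x
    q2=Q[:,1];q=q2-Q[:,2]
    return np.r_[r0+A1*np.sin(q2)+A2*np.cos(q2)+B1*np.cos(q)+B2*np.sin(q)-r, z0+A1*np.cos(q2)-A2*np.sin(q2)-B1*np.sin(q)+B2*np.cos(q)-z]
o=least_squares(f,[.4,0,.4,0,0,.1]);print(o.x.round(4),np.abs(o.fun).max(),len(Q))
print(np.hypot(o.x[0],o.x[1]),np.hypot(o.x[2],o.x[3]))
E
python3 fit.py
```

```text
[0.08   0.08   0.08   0.08   0.08   0.08   0.0799 0.08   0.08   0.08
 0.0798 0.08  ] [1.572 1.571 1.571 1.571 1.573 1.571 1.572 1.572 1.572 1.572 1.571 1.579]
[ 5.265e-01 -2.600e-03  4.113e-01  5.070e-02 -5.000e-04 -2.229e-01] 0.0026595748541395903 12
0.5265524270640598 0.4143920930744889
```

Request:
move_arm:
  commands:
    - [[0,0,1],[0,0,0],1]
    - [[0,0,1],[0,0,-1],1]
    - [[-0.15,-0.9,0.15],[0,0,-1],1]
    - [[-0.15,-0.9,0.15],[0,0,-1],1]
    - [[-0.15,-0.9,0.15],[0,0,-1],1]

```text
clock: 10.9
tcp_pos: [0.5343, -0.071, 0.2288]
orientation: [0.0, -0.386, 0.923, -0.0]
wrist_force: [1.4, -0.1, 0.1]
finger_gap: 0.0851
```

Request:
move_arm:
  commands:
    - [[-0.15,-0.9,0.15],[0,0,-1],1]
    - [[-0.15,-0.9,0.15],[0,0,-1],1]
    - [[-0.15,-0.9,0.15],[0,0,-1],1]
    - [[-0.15,-0.9,0.15],[0,0,-1],1]
    - [[-0.15,-0.9,0.15],[0,0,-1],1]

```text
clock: 11.4
tcp_pos: [0.5042, -0.2517, 0.2584]
orientation: [-0.0, -0.046, 0.999, 0.0]
wrist_force: [1.0, 0.7, -0.1]
finger_gap: 0.0853
```

```bash
python3 s.py
python3 - <<'E'
from h import *
d=eyes.read_camera("top");crop(d["frame"],220,140,420,300,4,"pics/t10.png")
E
```

```text
t 11.4 j [-0.605, 0.284, 0.101, 1.388, 0.0, -0.698] p [0.5042, -0.2517, 0.2584] X [-0.996, -0.092, 0.0] Z [-0.0, 0.0, -1.0] F [1.0, 0.7, -0.1] M [0.01, -0.07, -0.02] gap 0.0853
```

Request:
move_arm:
  commands:
    - [[0,0,0],[1,0,-1],1]
    - [[0,0,0],[1,0,-0.7],1]
    - [[0,0,0],[1,0,0],1]

```text
clock: 11.75
tcp_pos: [0.505, -0.2499, 0.2599]
orientation: [0.003, 0.047, 0.982, 0.184]
wrist_force: [0.0, 0.1, 0.5]
finger_gap: 0.0853
```

```bash
python3 s.py
```

```text
t 11.75 j [-0.76, 0.464, 0.305, 1.657, 0.281, -0.698] p [0.505, -0.2499, 0.2599] X [-0.995, 0.094, 0.013] Z [0.022, 0.362, -0.932] F [0.0, 0.1, 0.5] M [-0.33, 0.01, 0.03] gap 0.0853
```

Request:
move_arm:
  commands:
    - [[0,0,0],[1,0,0],1]
    - [[0,0,0],[1,0,0],1]
    - [[0,0,0],[1,0,0],1]

```text
clock: 12.05
tcp_pos: [0.5049, -0.251, 0.2587]
orientation: [-0.008, 0.046, 0.922, 0.385]
wrist_force: [0.8, -0.2, -0.3]
finger_gap: 0.0852
```

```bash
python3 s.py
```

```text
t 12.05 j [-0.876, 0.752, 0.566, 2.032, 0.49, -0.943] p [0.5049, -0.251, 0.2587] X [-0.996, 0.079, 0.051] Z [0.021, 0.71, -0.704] F [0.8, -0.2, -0.3] M [-0.66, -0.01, 0.01] gap 0.0852
```

View pics/t10.png

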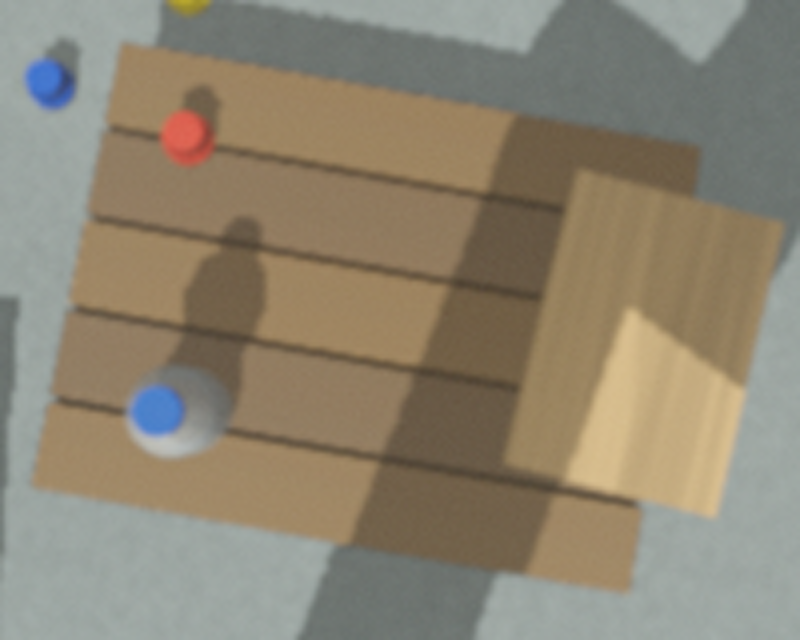

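```bash
cat > kin.py <<'E'
import json,numpy as np
from scipy.optimize import least_squares
from scipy.spatial.transform import Rotation as R
D=np.array([[-1,0,0],[0,1,0],[0,0,-1.]])
def rot(ax,t): return R.from_euler(ax,t).as_matrix()
def fk(q,x):
    A1,A2,B1,B2,r0,z0,l4,d4,d5,l5=x
    ph=q[1]-q[2]+q[3];a=q[1]-q[2]
    R4=rot('z',q[0])@rot('y',ph-np.pi/2);R5=R4@rot('x',q[4]);
    w=np.array([r0+A1*np.sin(q[1])+A2*np.cos(q[1])+B1*np.cos(a)+B2*np.sin(a),l4,z0+A1*np.cos(q[1])-A2*np.sin(q[1])-B1*np.sin(a)+B2*np.cos(a)])
    p=rot('z',q[0])@w+R4@[0,0,-d4]+R5@[0,l5,-d5]
    return p,R5@rot('z',-q[5])@D
if __name__=="__main__":
    L=[json.loads(l) for l in open("log.jsonl")]
    for l in L[-3:]: print((fk(l[0],np.zeros(10))[1]-np.array(l[2])).round(3).tolist())
    def f(x): return np.concatenate([fk(l[0],x)[0]-l[1] for l in L]+[1e-3*(x-x0)])
    x0=np.array([.52,0,.41,.05,0,.2,.08,.1,.3,0])
    o=least_squares(f,x0);print(o.x.round(4).tolist(),np.abs(o.fun[:-10]).max());np.save("kin.npy",o.x)
E
python3 kin.py
```

```text
[[0.0, -0.0, -0.0], [-0.0, 0.0, 0.0], [0.0, 0.0, 0.0]]
[[0.0, -0.0, -0.0], [-0.0, -0.0, -0.0], [-0.0, -0.0, 0.0]]
[[0.0, 0.0, -0.0], [-0.0, -0.0, 0.0], [-0.0, 0.0, 0.0]]
[0.5185, -0.0, 0.4095, 0.0556, 0.0, 0.2331, 0.08, 0.1404, 0.3123, -0.0] 1.3190486769509846e-07
```

```bash
cat > ik.py <<'E'
from kin import *
X=np.load("kin.npy")
lo=np.array([-2.76,-.86,-1.03,-2.2,-1.47,-3.14])+.02;hi=np.array([2.76,1.69,1.26,2.34,1.5,3.14])-.02
rng=np.random.default_rng(0)
def ik(p,Rm,q0=None,n=12,tol=1e-4):
    best=[]
    for k in range(n):
        g=q0 if (q0 is not None and k==0) else rng.uniform(lo,hi)*[.4,.7,.7,.9,1,1]+[-.6,0,0,0,0,0]
        def f(q):
            a,b=fk(q,X);return np.r_[a-p,.3*R.from_matrix(b@Rm.T).as_rotvec()]
        o=least_squares(f,np.clip(g,lo+1e-3,hi-1e-3),bounds=(lo,hi),max_nfev=60)
        if np.abs(o.fun).max()<tol and not any(np.abs(o.x-b).max()<.02 for b in best): best.append(o.x)
        if q0 is not None and k==0 and best: break
    return best
def tool(psi,up,pitch=0):
    # z axis horizontal yaw psi (rad) pitched down, tool y = up*(vertical)
    z=np.array([np.cos(psi)*np.cos(pitch),np.sin(psi)*np.cos(pitch),-np.sin(pitch)])
    h=np.array([np.cos(psi)*np.sin(pitch),np.sin(psi)*np.sin(pitch),np.cos(pitch)])
    y=up*h;x=np.cross(y,z);return np.c_[x,y,z]
E
cat > t1.py <<'E'
from ik import *
from h import *
d=eyes.read_camera("top")
c=lambda p:((p[0]+.5)/4-.5+220,(p[1]+.5)/4-.5+140)
T=np.array([w_at(d,c(p),.116) for p in [(577,171),(783,223),(716,517),(508,465)]])[:,:2]
print(T.round(4).tolist(),T.mean(0).round(4),[np.linalg.norm(T[i]-T[i-1]).round(4) for i in range(4)])
far,near=T[1],T[2]
a=np.degrees(np.arctan2(*(T[0]-T[1]+T[3]-T[2])[::-1]));print("tray x yaw",a)
b=np.array([[.6706,-.0999],[.3583,-.058]]);n=np.array([b[0][1]-b[1][1],-(b[0][0]-b[1][0])]);n/=np.linalg.norm(n)
print("overhang far,near",[(p-b[0])@n for p in (far,near,(far+near)/2)],n)
for s in (.2,.5,.8):
  e=near+(far-near)*s
  for psi in range(0,100,10):
    u=np.array([np.cos(np.radians(psi)),np.sin(np.radians(psi))])
    p=np.r_[e+.025*u,.108]
    print(s,psi,[[S.round(2).tolist() for S in ik(p,tool(np.radians(psi),up),n=10)] for up in (1,-1)])
E
timeout 500 python3 t1.py
```

```text
[[0.6479, -0.0118], [0.6162, -0.1571], [0.4121, -0.1122], [0.4438, 0.0314]] [ 0.53   -0.0624] [np.float64(0.2086), np.float64(0.1486), np.float64(0.209), np.float64(0.1471)]
tray x yaw 77.63474471423179
overhang far,near [np.float64(0.06389205737856124), np.float64(0.04656252111462728), np.float64(0.05522728924659426)] [-0.1329744  -0.99111947]
0.2 0 [[], []]
0.2 10 [[], []]
0.2 20 [[], []]
0.2 30 [[[-1.16, 0.98, -0.64, 1.52, 1.46, -1.57]], []]
0.2 40 [[[-1.13, 1.0, -0.51, 1.63, 1.31, -1.57]], [[-1.13, 1.0, -0.51, 1.63, 1.31, 1.57]]]
0.2 50 [[[-1.09, 1.02, -0.38, 1.74, 1.18, -1.57]], []]
0.2 60 [[[-1.04, 1.06, -0.24, 1.84, 1.05, -1.57]], [[-1.04, 1.06, -0.24, 1.84, 1.05, 1.57]]]
0.2 70 [[[-0.99, 1.1, -0.1, 1.94, 0.93, -1.57]], [[-0.99, 1.1, -0.1, 1.94, 0.93, 1.57]]]
0.2 80 [[[-0.93, 1.14, 0.04, 2.04, 0.82, -1.57]], [[-0.93, 1.14, 0.04, 2.04, 0.82, 1.57]]]
0.2 90 [[[-0.87, 1.19, 0.18, 2.13, 0.71, -1.57]], [[-0.87, 1.19, 0.18, 2.13, 0.71, 1.57]]]
0.5 0 [[], []]
0.5 10 [[], []]
0.5 20 [[], []]
0.5 30 [[], []]
0.5 40 [[[-1.01, 1.02, -0.38, 1.74, 1.43, -1.57]], [[-1.01, 1.02, -0.38, 1.74,
[... 226 characters left out ...]
, 2.06, 1.01, -1.57]], [[-0.91, 1.15, 0.07, 2.06, 1.01, 1.57]]]
0.5 80 [[[-0.86, 1.21, 0.23, 2.16, 0.88, -1.57]], [[-0.86, 1.21, 0.23, 2.16, 0.88, 1.57]]]
0.5 90 [[[-0.81, 1.27, 0.4, 2.27, 0.76, -1.57]], [[-0.81, 1.27, 0.4, 2.27, 0.76, 1.57]]]
0.8 0 [[], []]
0.8 10 [[], []]
0.8 20 [[], []]
0.8 30 [[], []]
0.8 40 [[], []]
0.8 50 [[[-0.91, 1.11, -0.07, 1.96, 1.36, -1.57]], [[-0.91, 1.11, -0.07, 1.96, 1.36, 1.57]]]
0.8 60 [[[-0.88, 1.16, 0.09, 2.07, 1.21, -1.57]], [[-0.88, 1.16, 0.09, 2.07, 1.21, 1.57]]]
0.8 70 [[[-0.85, 1.22, 0.27, 2.19, 1.07, -1.57]], [[-0.85, 1.22, 0.27, 2.19, 1.07, 1.57]]]
0.8 80 [[[-0.8, 1.3, 0.46, 2.31, 0.94, -1.57]], [[-0.8, 1.3, 0.46, 2.31, 0.94, 1.57]]]
0.8 90 [[], []]
```

```bash
cat > t2.py <<'E'
from ik import *
from h import *
d=eyes.read_camera("top")
print("bowl",w_at(d,(473,298),.03).round(3),"glassB foot",w_at(d,(446,163),.0).round(3))
psi=np.radians(77.6);Rt=tool(psi,1);Rf=tool(psi,-1)
s=env.get_state();q=s["orientation"];Rc=R.from_quat([q[1],q[2],q[3],q[0]]).as_matrix()
print("turn units",np.degrees(R.from_matrix(Rt@Rc.T).as_rotvec())/8)
u=np.array([np.cos(psi),np.sin(psi),0]);P=np.array([.5214,-.1037,.108])
for b,z in [(-.12,.26),(-.12,.108),(0,.108),(0,.18),(0,.25),(0,.26),(-.03,.25)]:
    p=P+u*b;p[2]=z
    for Rm,n in((Rt,"t"),(Rf,"f")): print(b,z,n,p.round(4),[x.round(2).tolist() for x in ik(p,Rm,n=14)])
E
python3 t2.py
```

```text
bowl [ 0.325 -0.357  0.03 ] glassB foot [ 0.737 -0.285  0.   ]
turn units [ 5.41985504 -1.25492066 -1.09370874]
-0.12 0.26 t [ 0.4956 -0.2209  0.26  ] []
-0.12 0.26 f [ 0.4956 -0.2209  0.26  ] []
-0.12 0.108 t [ 0.4956 -0.2209  0.108 ] [[-1.01, 1.29, 0.46, 2.3, 0.78, -1.57]]
-0.12 0.108 f [ 0.4956 -0.2209  0.108 ] [[-1.01, 1.29, 0.46, 2.3, 0.78, 1.57]]
0 0.108 t [ 0.5214 -0.1037  0.108 ] [[-0.86, 1.19, 0.18, 2.13, 0.92, -1.57]]
0 0.108 f [ 0.5214 -0.1037  0.108 ] [[-0.86, 1.19, 0.18, 2.13, 0.92, 1.57]]
0 0.18 t [ 0.5214 -0.1037  0.18  ] [[-0.86, 1.08, 0.15, 2.21, 0.92, -1.57]]
0 0.18 f [ 0.5214 -0.1037  0.18  ] [[-0.86, 1.08, 0.15, 2.21, 0.92, 1.57]]
0 0.25 t [ 0.5214 -0.1037  0.25  ] [[-0.86, 0.99, 0.14, 2.3, 0.92, -1.57]]
0 0.25 f [ 0.5214 -0.1037  0.25  ] [[-0.86, 0.99, 0.14, 2.3, 0.92, 1.57]]
0 0.26 t [ 0.5214 -0.1037  0.26  ] [[-0.86, 0.97, 0.14, 2.31, 0.92, -1.57]]
0 0.26 f [ 0.5214 -0.1037  0.26  ] [[-0.86, 0.97, 0.14, 2.31, 0.92, 1.57]]
-0.03 0.25 t [ 0.515 -0.133  0.25 ] []
-0.03 0.25 f [ 0.515 -0.133  0.25 ] []
```

```bash
cat > path.py <<'E'
from ik import *
from h import env
def sim(rows,q0=None,verbose=True):
    s=env.get_state();q=s["joint_pos"] if q0 is None else q0
    p,Rm=fk(q,X);p=p.copy();out=[]
    for r in rows:
        p=p+np.array(r[0])*.04;Rm=R.from_rotvec(np.radians(np.array(r[1])*8)).as_matrix()@Rm
        b=ik(p,Rm,q0=q,n=1)
        if not b: print("FAIL",r,p,q.round(2));return None
        dq=np.abs(b[0]-q).max();q=b[0];out.append(q)
        if verbose: print(p.round(3),Rm[:,2].round(2),q.round(2).tolist(),round(dq,2))
    return q,p,Rm
E
cat > t3.py <<'E'
from path import *
rows=[[[-.04,.13,-.63],[.9,-.21,-.18]]]*6
q,p,Rm=sim(rows)
print(Rm.round(3))
E
python3 t3.py
```

```text
[ 0.502 -0.248  0.224] [ 0.05  0.8  -0.6 ] [-0.91, 0.83, 0.52, 2.04, 0.56, -1.02] 0.08
[ 0.5   -0.242  0.199] [ 0.09  0.86 -0.49] [-0.94, 0.9, 0.48, 2.07, 0.62, -1.12] 0.09
[ 0.499 -0.237  0.174] [ 0.12  0.92 -0.38] [-0.97, 0.99, 0.46, 2.11, 0.67, -1.22] 0.1
[ 0.497 -0.232  0.149] [ 0.16  0.95 -0.26] [-0.98, 1.08, 0.45, 2.16, 0.72, -1.33] 0.11
[ 0.495 -0.227  0.123] [ 0.19  0.97 -0.13] [-1.0, 1.19, 0.45, 2.22, 0.75, -1.44] 0.12
[ 0.494 -0.222  0.098] [ 0.21  0.98 -0.  ] [-1.01, 1.31, 0.46, 2.29, 0.78, -1.57] 0.13
[[-0.977 -0.001  0.213]
 [ 0.213  0.003  0.977]
 [-0.002  1.    -0.003]]
```

Request:
move_arm:
  commands:
    - [[-0.04,0.13,-0.6],[0.9,-0.21,-0.18],1]
    - [[-0.04,0.13,-0.6],[0.9,-0.21,-0.18],1]
    - [[-0.04,0.13,-0.6],[0.9,-0.21,-0.18],1]
    - [[-0.04,0.13,-0.6],[0.9,-0.21,-0.18],1]
    - [[-0.04,0.13,-0.6],[0.9,-0.21,-0.18],1]

```text
clock: 12.65
tcp_pos: [0.4966, -0.2242, 0.1393]
orientation: [0.069, 0.069, 0.754, 0.65]
wrist_force: [1.1, 0.1, -0.5]
finger_gap: 0.0853
```

Request:
move_arm:
  commands:
    - [[0,0.13,-0.6],[0.9,-0.21,-0.18],1]
    - [[0,0,0],[0,0,0],1]

```text
clock: 12.85
tcp_pos: [0.4929, -0.214, 0.1]
orientation: [0.074, 0.08, 0.701, 0.705]
wrist_force: [-1.5, 1.2, -5.2]
finger_gap: 0.0853
```

```bash
python3 s.py
python3 - <<'E'
from h import *
d=eyes.read_camera("wrist");cv2.imwrite("pics/w12.png",d["frame"][:,:,::-1])
e=eyes.read_camera("scene");crop(e["frame"],180,50,400,210,3,"pics/s12.png")
E
```

```text
t 12.85 j [-1.004, 1.296, 0.428, 2.281, 0.786, -1.566] p [0.4929, -0.214, 0.1] X [-0.976, 0.217, 0.009] Z [0.217, 0.976, 0.005] F [-1.5, 1.2, -5.2] M [-1.1, 0.23, 0.04] gap 0.0853
```

View pics/w12.png

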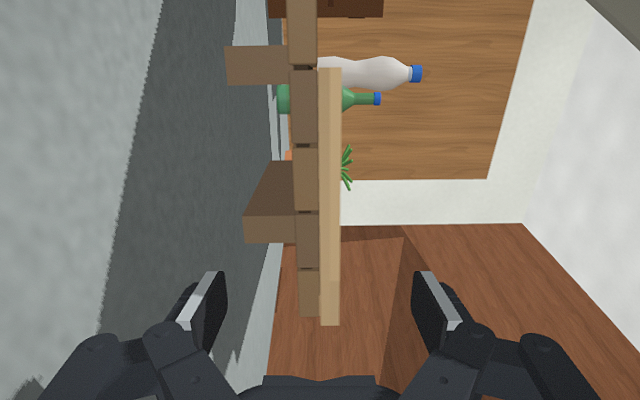

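View pics/s12.png

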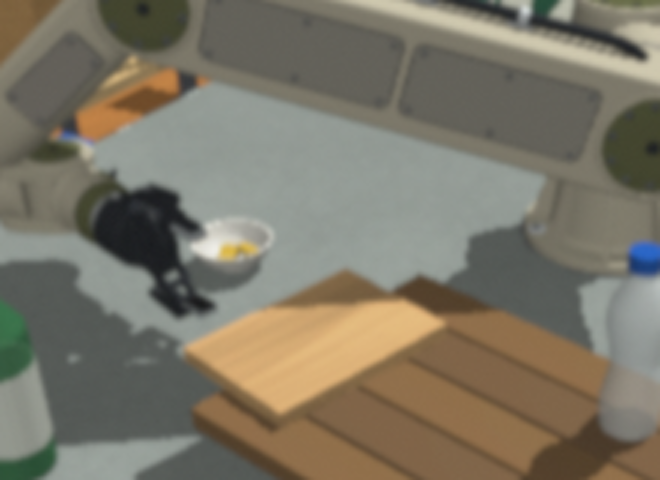

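```bash
python3 s.py
python3 - <<'E'
from h import *
s=env.get_state();d=eyes.read_camera("wrist");T=wristT(d,s)
em=np.array([.515,-.133]);v=np.array([-.977,.214])
for z in(.1,.116):
  for k in (.105,-.105):
    print(z,k,np.round(proj(d,np.r_[em+k*v,z],T),1),np.round(proj(d,np.r_[em+k*v+[.032,.146],z],T),1))
E
```

```text
t 12.95 j [-1.003, 1.271, 0.436, 2.286, 0.786, -1.564] p [0.496, -0.2181, 0.1129] X [-0.976, 0.217, -0.007] Z [0.217, 0.976, -0.014] F [0.3, 0.5, 0.8] M [-0.82, 0.19, -0.03] gap 0.0856
0.1 0.105 [303.1  63.5] [311.2  75.4]
0.1 -0.105 [305.  319.1] [311.1 245.7]
0.116 0.105 [326.5  63.6] [325.5  75.5]
0.116 -0.105 [322.9 319.4] [323.2 245.9]
```

Request:
move_arm:
  commands:
    - [[0.13,0.6,-0.12],[0.1,0,0],1]
    - [[0.13,0.6,0],[0,0,0],1]
    - [[0.13,0.6,0],[0,0,0],1]
    - [[0,0,0],[0,0,0],1]

```text
clock: 13.4
tcp_pos: [0.5137, -0.1466, 0.1177]
orientation: [0.084, 0.069, 0.709, 0.697]
wrist_force: [-0.4, -0.3, 0.3]
finger_gap: 0.0854
```

```bash
python3 s.py
python3 - <<'E'
from h import *
d=eyes.read_camera("wrist");cv2.imwrite("pics/w13.png",d["frame"][:,:,::-1])
E
```

```text
t 13.4 j [-0.917, 1.198, 0.261, 2.183, 0.87, -1.576] p [0.5137, -0.1466, 0.1177] X [-0.976, 0.215, -0.022] Z [0.215, 0.976, -0.014] F [-0.4, -0.3, 0.3] M [-0.82, 0.21, 0.01] gap 0.0854
```

View pics/w13.png

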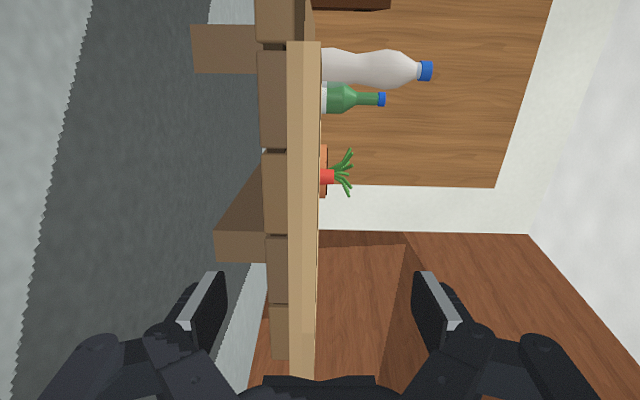

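Request:
move_arm:
  commands:
    - [[0,0,-0.24],[0.13,0.15,0],1]
    - [[0,0,0],[0,0,0],1]
    - [[0,0,0],[0,0,0],1]

```text
clock: 13.75
tcp_pos: [0.5118, -0.1488, 0.1005]
orientation: [0.074, 0.084, 0.698, 0.707]
wrist_force: [-0.5, -0.3, -0.5]
finger_gap: 0.0853
```

```bash
python3 s.py
```

```text
t 13.75 j [-0.924, 1.242, 0.274, 2.19, 0.87, -1.569] p [0.5118, -0.1488, 0.1005] X [-0.975, 0.222, 0.014] Z [0.222, 0.975, 0.011] F [-0.5, -0.3, -0.5] M [-0.85, 0.27, 0.03] gap 0.0853
```

Request:
move_arm:
  commands:
    - [[0,0,0],[0,0,0],1]
    - [[0,0,0],[0,0,0],1]

```text
clock: 13.95
tcp_pos: [0.5116, -0.1482, 0.0997]
orientation: [0.073, 0.084, 0.698, 0.708]
wrist_force: [-0.5, 0.6, 1.5]
finger_gap: 0.0854
```

```bash
python3 s.py
```

```text
t 13.95 j [-0.924, 1.244, 0.273, 2.191, 0.87, -1.569] p [0.5116, -0.1482, 0.0997] X [-0.975, 0.221, 0.017] Z [0.222, 0.975, 0.013] F [-0.5, 0.6, 1.5] M [-0.91, 0.22, 0.01] gap 0.0854
```

Request:
move_arm:
  commands:
    - [[0,0,0.1],[-0.06,-0.06,0],1]
    - [[0,0,0],[0,0,0],1]
    - [[0,0,0],[0,0,0],1]

```text
clock: 14.25
tcp_pos: [0.5117, -0.1478, 0.1041]
orientation: [0.077, 0.08, 0.7, 0.705]
wrist_force: [0.4, -0.5, -0.5]
finger_gap: 0.0856
```

```bash
python3 s.py
```

```text
t 14.25 j [-0.923, 1.232, 0.268, 2.187, 0.871, -1.572] p [0.5117, -0.1478, 0.1041] X [-0.975, 0.221, 0.006] Z [0.221, 0.975, 0.006] F [0.4, -0.5, -0.5] M [-0.82, 0.16, 0.02] gap 0.0856
```

Request:
move_arm:
  commands:
    - [[0.06,0.37,0.08],[-0.04,-0.04,0],1]
    - [[0.1,0.37,0],[0,0,0],1]
    - [[0.08,0.37,0],[0,0,0],1]
    - [[0,0,0],[0,0,0],1]
    - [[0,0,0],[0,0,0],1]

```text
clock: 14.75
tcp_pos: [0.5213, -0.1026, 0.1073]
orientation: [0.078, 0.078, 0.702, 0.703]
wrist_force: [0.6, -0.0, -0.4]
finger_gap: 0.0856
```

```bash
python3 s.py
python3 - <<'E'
from h import *
d=eyes.read_camera("wrist");cv2.imwrite("pics/w14.png",d["frame"][:,:,::-1])
e=eyes.read_camera("scene");crop(e["frame"],230,90,390,200,5,"pics/s14.png")
E
```

```text
t 14.75 j [-0.864, 1.191, 0.174, 2.128, 0.928, -1.574] p [0.5213, -0.1026, 0.1073] X [-0.976, 0.219, -0.0] Z [0.219, 0.976, 0.002] F [0.6, -0.0, -0.4] M [-0.82, 0.21, -0.05] gap 0.0856
```

View pics/w14.png

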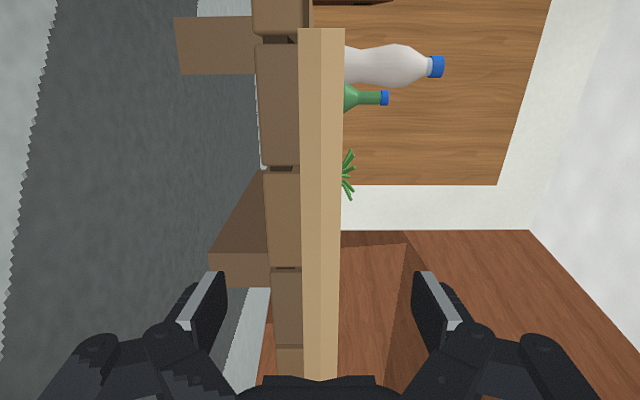

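View pics/s14.png

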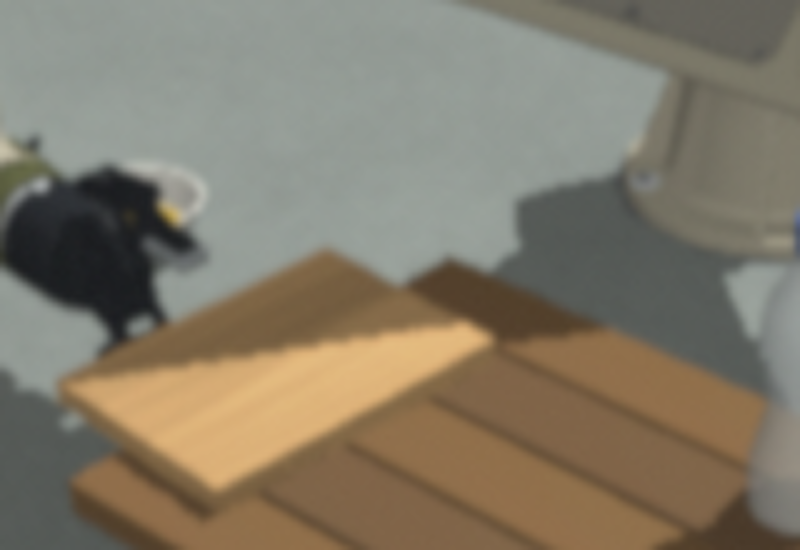

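Run:
```python
from h import *
s=env.get_state();e=eyes.read_camera("scene")
u=np.array([.219,.976,0])
for o in (-.04,-.03,-.02,-.01,0,.01):
    x,y=proj(e,s["tcp_pos"]+o*u+[0,0,.043]);x2,y2=proj(e,s["tcp_pos"]+o*u+[0,0,.008]);print(o,round((x-230)*5),round((y-90)*5),round((x2-230)*5),round((y2-90)*5))
```

```text
-0.04 177 256 182 305
-0.03 188 262 193 312
-0.02 198 268 203 318
-0.01 209 274 214 324
0 220 281 224 331
0.01 230 287 235 337
```

Request:
move_arm:
  commands:
    - [[0,0,0],[0,0,0],-1]
    - [[0,0,0],[0,0,0],-1]
    - [[0,0,0],[0,0,0],-1]
    - [[0,0,0],[0,0,0],-1]
    - [[0,0,0],[0,0,0],-1]
  newtons: 30

```text
clock: 15.4
tcp_pos: [0.5213, -0.1034, 0.1075]
orientation: [0.079, 0.078, 0.702, 0.703]
wrist_force: [0.1, 0.8, 1.9]
finger_gap: 0.0152
```

Request:
move_arm:
  commands:
    - [[0,0,0],[0,0,0],-1]
    - [[0,0,0],[0,0,0],-1]
    - [[0,0,0],[0,0,0],-1]
  newtons: 30

```text
clock: 15.7
tcp_pos: [0.5213, -0.1034, 0.1075]
orientation: [0.079, 0.078, 0.702, 0.703]
wrist_force: [-0.2, -1.7, 2.7]
finger_gap: 0.0154
```

```bash
python3 s.py
python3 - <<'E'
from h import *
d=eyes.read_camera("wrist");cv2.imwrite("pics/w15.png",d["frame"][:,:,::-1])
e=eyes.read_camera("scene");crop(e["frame"],230,90,390,200,5,"pics/s15.png")
E
```

```text
t 15.7 j [-0.866, 1.191, 0.174, 2.128, 0.928, -1.574] p [0.5213, -0.1034, 0.1075] X [-0.975, 0.221, -0.0] Z [0.221, 0.975, 0.002] F [-0.2, -1.7, 2.7] M [-0.16, 0.07, 0.03] gap 0.0154
```

View pics/w15.png

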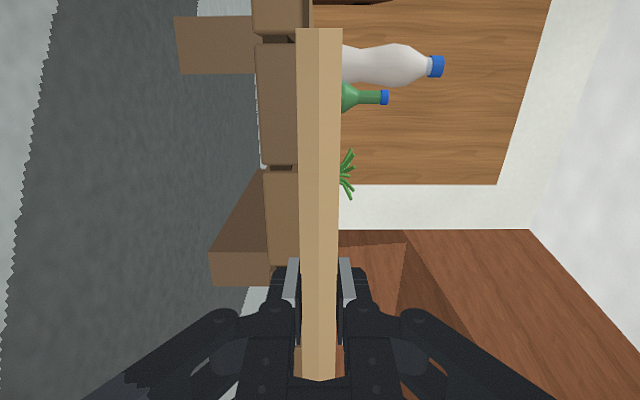

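View pics/s15.png

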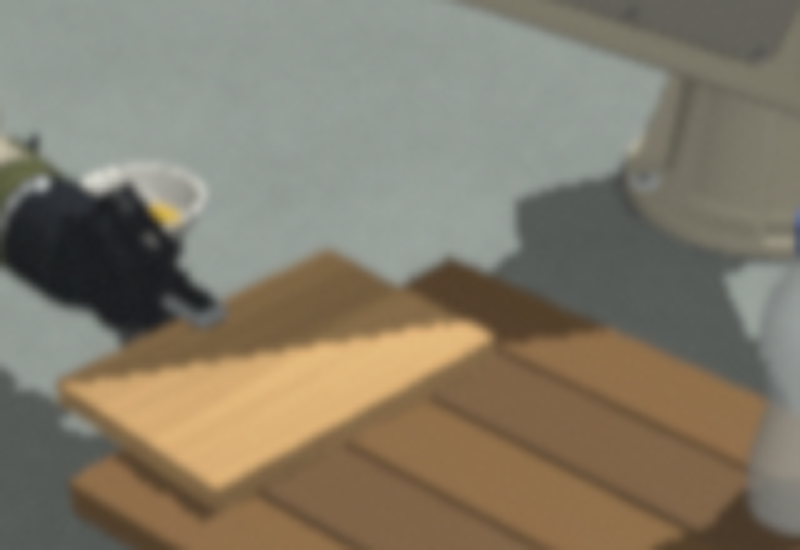

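Request:
move_arm:
  commands:
    - [[0,0,0],[0,0,0],-1]
    - [[0,0,0],[0,0,0],-1]
    - [[0,0,0.3],[0,0,0],-1]
    - [[0,0,0.5],[0,0,0],-1]
  newtons: 100

```text
clock: 16.2
tcp_pos: [0.5211, -0.103, 0.1382]
orientation: [0.079, 0.078, 0.702, 0.703]
wrist_force: [-1.2, -0.1, -2.4]
finger_gap: 0.0134
```

Request:
move_arm:
  commands:
    - [[0,0,0.5],[0,0,0],-1]
    - [[0,0,0.5],[0,0,0],-1]
    - [[0,0,0.5],[0,0,0],-1]
    - [[0,0,0.5],[0,0,0],-1]
    - [[0,0,0.3],[0,0,0],-1]

```text
clock: 16.7
tcp_pos: [0.5214, -0.1034, 0.2335]
orientation: [0.079, 0.078, 0.703, 0.703]
wrist_force: [-0.8, -0.3, -2.4]
finger_gap: 0.0137
```

```bash
python3 s.py
python3 - <<'E'
from h import *
d=eyes.read_camera("wrist");cv2.imwrite("pics/w16.png",d["frame"][:,:,::-1])
e=eyes.read_camera("scene");crop(e["frame"],200,60,400,210,4,"pics/s16.png")
E
```

```text
t 16.7 j [-0.865, 1.006, 0.135, 2.272, 0.928, -1.574] p [0.5214, -0.1034, 0.2335] X [-0.975, 0.221, -0.002] Z [0.221, 0.975, 0.001] F [-0.8, -0.3, -2.4] M [-1.53, 0.35, -0.01] gap 0.0137
```

View pics/w16.png

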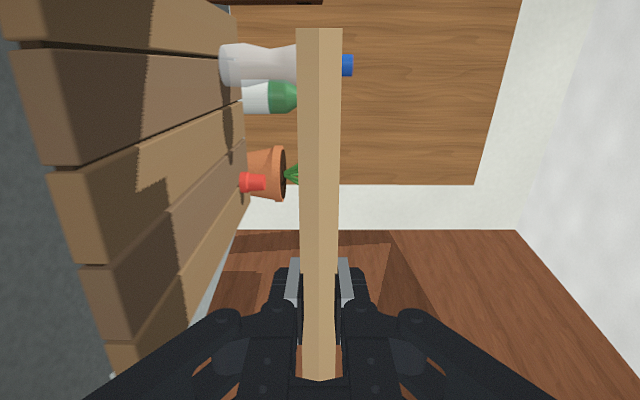

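View pics/s16.png

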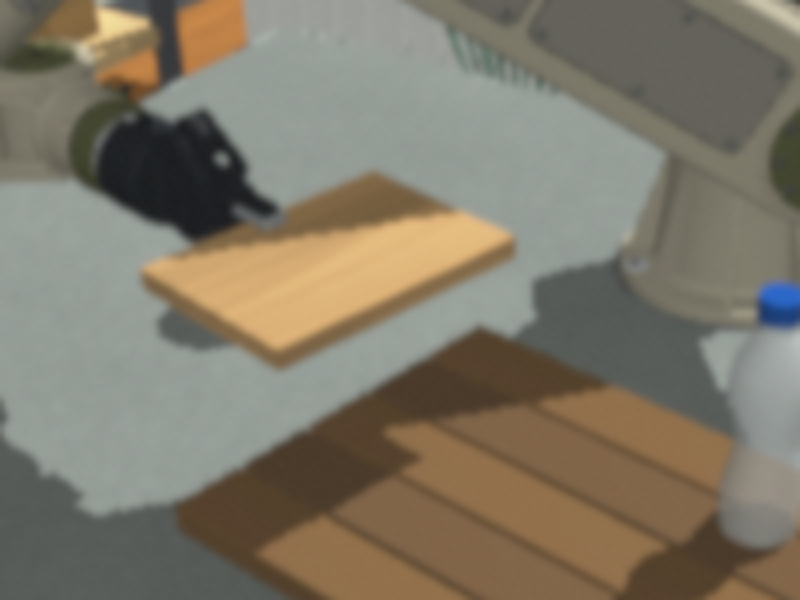

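Request:
move_arm:
  commands:
    - [[0,0,0],[0.1,0.45,0],-1]
    - [[0,0,0],[0.22,0.97,0],-1]
    - [[0,0,0],[0.22,0.97,0],-1]
    - [[0,0,0],[0.22,0.97,0],-1]
    - [[0,0,0],[0.22,0.97,0],-1]

```text
clock: 17.3
tcp_pos: [0.5212, -0.1032, 0.2303]
orientation: [-0.141, 0.291, 0.644, 0.694]
wrist_force: [0.7, -0.2, -2.2]
finger_gap: 0.0139
```

Request:
move_arm:
  commands:
    - [[0,0,0],[0.22,0.97,0],-1]
    - [[0,0,0],[0.22,0.97,0],-1]
    - [[0,0,0],[0.22,0.97,0],-1]
    - [[0,0,0],[0.22,0.97,0],-1]
    - [[0,0,0],[0.22,0.97,0],-1]

```text
clock: 17.8
tcp_pos: [0.5212, -0.1032, 0.2303]
orientation: [-0.369, 0.493, 0.506, 0.604]
wrist_force: [-0.8, -0.3, -2.8]
finger_gap: 0.0137
```

```bash
python3 s.py
python3 - <<'E'
from h import *
e=eyes.read_camera("scene");crop(e["frame"],200,60,400,210,4,"pics/s17.png")
E
```

```text
t 17.8 j [-0.866, 1.01, 0.133, 2.267, 0.929, -0.253] p [0.5212, -0.1032, 0.2303] X [-0.242, 0.054, 0.969] Z [0.222, 0.975, 0.001] F [-0.8, -0.3, -2.8] M [-1.56, 0.34, 0.01] gap 0.0137
```

View pics/s17.png

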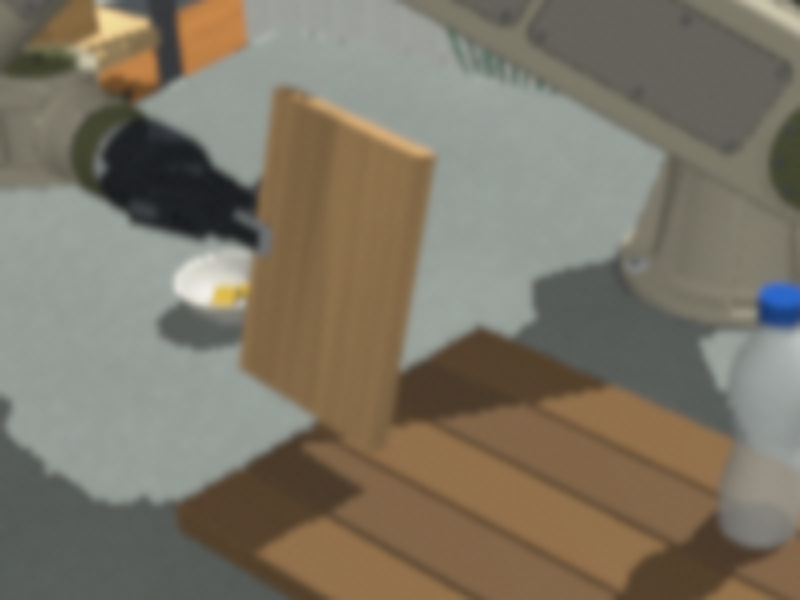

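Request:
move_arm:
  commands:
    - [[0,0,0],[0.22,0.97,0],-1]
    - [[0,0,0],[0.22,0.97,0],-1]
    - [[0,0,0],[0.22,0.97,0],-1]
    - [[0,0,0],[0.22,0.97,0],-1]
    - [[0,0,0],[0.22,0.97,0],-1]

```text
clock: 18.35
tcp_pos: [0.5212, -0.1033, 0.2305]
orientation: [-0.551, 0.636, 0.309, 0.443]
wrist_force: [0.9, -0.1, -2.5]
finger_gap: 0.0137
```

Request:
move_arm:
  commands:
    - [[0,0,0],[0.22,0.97,0],-1]
    - [[0,0,0],[0.22,0.97,0],-1]
    - [[0,0,0],[0.22,0.97,0],-1]
    - [[0,0,0],[0.22,0.97,0],-1]
    - [[0,0,0],[0.22,0.97,0],-1]

```text
clock: 18.85
tcp_pos: [0.5212, -0.1032, 0.2305]
orientation: [-0.669, 0.703, 0.075, 0.229]
wrist_force: [0.4, 0.3, -2.5]
finger_gap: 0.0139
```

Request:
move_arm:
  commands:
    - [[0,0,0],[0.22,0.97,0],-1]
    - [[0,0,0],[0.22,0.97,0],-1]
    - [[0,0,0],[0.2,0.9,0],-1]
    - [[0,0,0],[0,0,0],-1]
    - [[0,0,0],[0,0,0],-1]

```text
clock: 19.35
tcp_pos: [0.5212, -0.1033, 0.2308]
orientation: [-0.701, 0.705, -0.066, 0.092]
wrist_force: [-0.5, 0.1, -1.7]
finger_gap: 0.0137
```

```bash
python3 s.py
python3 - <<'E'
from h import *
d=eyes.read_camera("wrist");cv2.imwrite("pics/w18.png",d["frame"][:,:,::-1])
e=eyes.read_camera("scene");crop(e["frame"],200,60,400,210,4,"pics/s18.png")
E
```

```text
t 19.35 j [-0.866, 1.008, 0.134, 2.265, 0.928, 1.536] p [0.5212, -0.1033, 0.2308] X [0.974, -0.221, 0.037] Z [0.222, 0.975, -0.002] F [-0.5, 0.1, -1.7] M [-1.55, 0.36, -0.02] gap 0.0137
```

View pics/s18.png

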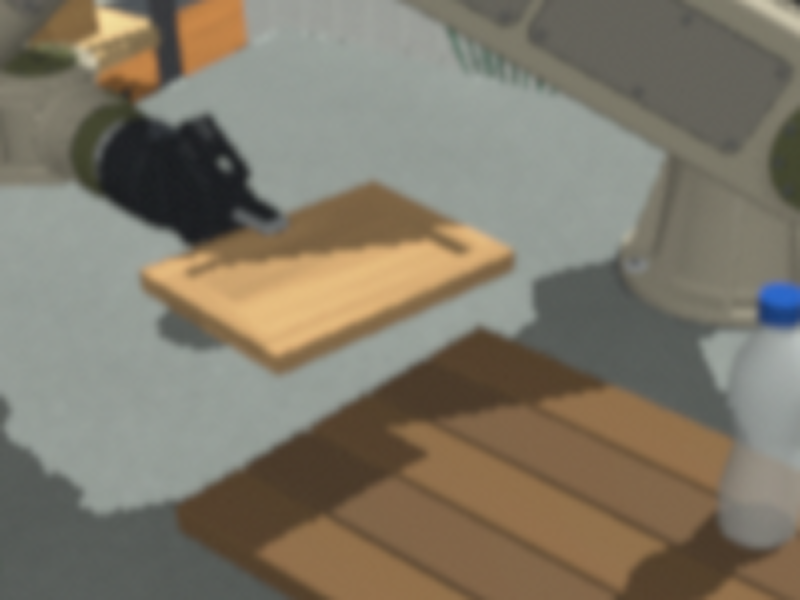

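View pics/w18.png

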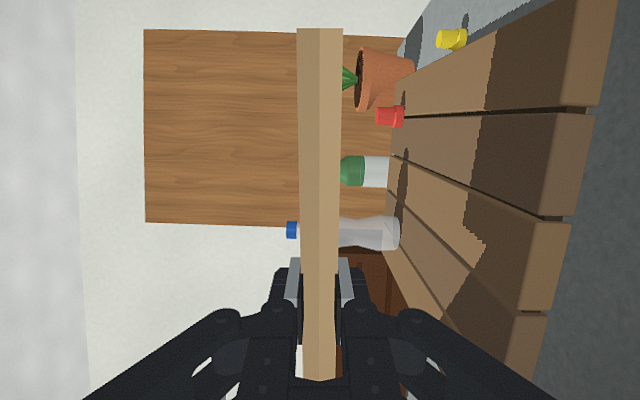

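Request:
move_arm:
  commands:
    - [[0,0,-0.3],[0.06,0.26,0],-1]
    - [[0,0,-0.5],[0,0,0],-1]
    - [[0,0,-0.5],[0,0,0],-1]
    - [[0,0,-0.5],[0,0,0],-1]
    - [[0,0,-0.5],[0,0,0],-1]

```text
clock: 19.95
tcp_pos: [0.5212, -0.1031, 0.1371]
orientation: [-0.702, 0.703, -0.08, 0.077]
wrist_force: [-0.1, -0.4, -1.7]
finger_gap: 0.0133
```

Request:
move_arm:
  commands:
    - [[0,0,-0.4],[0,0,0],-1]
    - [[0,0,0],[0,0,0],-1]
    - [[0,0,0],[0,0,0],-1]

```text
clock: 20.25
tcp_pos: [0.5213, -0.1033, 0.123]
orientation: [-0.703, 0.703, -0.081, 0.077]
wrist_force: [0.4, 0.3, -1.7]
finger_gap: 0.0135
```

```bash
python3 s.py
```

```text
t 20.25 j [-0.866, 1.164, 0.163, 2.139, 0.928, 1.578] p [0.5213, -0.1033, 0.123] X [0.975, -0.222, -0.006] Z [0.222, 0.975, -0.001] F [0.4, 0.3, -1.7] M [-1.48, 0.38, 0.02] gap 0.0135
```

Request:
move_arm:
  commands:
    - [[0,0,-0.2],[-0.01,-0.04,0],-1]
    - [[0,0,-0.1],[0,0,0],-1]
    - [[0,0,0],[0,0,0],-1]

```text
clock: 20.55
tcp_pos: [0.5213, -0.1033, 0.111]
orientation: [-0.702, 0.704, -0.078, 0.079]
wrist_force: [-0.3, -0.2, -2.0]
finger_gap: 0.0137
```

Request:
move_arm:
  commands:
    - [[0,0,-0.06],[0,0,0],-1]
    - [[0,0,0],[0,0,0],-1]

```text
clock: 20.75
tcp_pos: [0.5214, -0.1034, 0.1092]
orientation: [-0.702, 0.703, -0.079, 0.079]
wrist_force: [-0.4, -0.4, -0.8]
finger_gap: 0.0135
```

```bash
python3 s.py
```

```text
t 20.75 j [-0.866, 1.185, 0.171, 2.125, 0.929, 1.572] p [0.5214, -0.1034, 0.1092] X [0.975, -0.222, 0.001] Z [0.222, 0.975, -0.002] F [-0.4, -0.4, -0.8] M [-0.95, 0.17, -0.08] gap 0.0135
```

Request:
move_arm:
  commands:
    - [[0,0,-0.04],[0,0,0],-1]
    - [[0,0,0],[0,0,0],-1]

```text
clock: 20.95
tcp_pos: [0.5214, -0.1035, 0.1081]
orientation: [-0.702, 0.703, -0.079, 0.079]
wrist_force: [0.5, -0.7, 4.1]
finger_gap: 0.0136
```

```bash
python3 s.py
python3 - <<'E'
from h import *
e=eyes.read_camera("scene");crop(e["frame"],220,80,400,220,4,"pics/s20.png")
E
```

```text
t 20.95 j [-0.866, 1.187, 0.172, 2.125, 0.929, 1.572] p [0.5214, -0.1035, 0.1081] X [0.975, -0.222, 0.0] Z [0.222, 0.975, -0.001] F [0.5, -0.7, 4.1] M [0.5, -0.14, -0.07] gap 0.0136
```

View pics/s20.png

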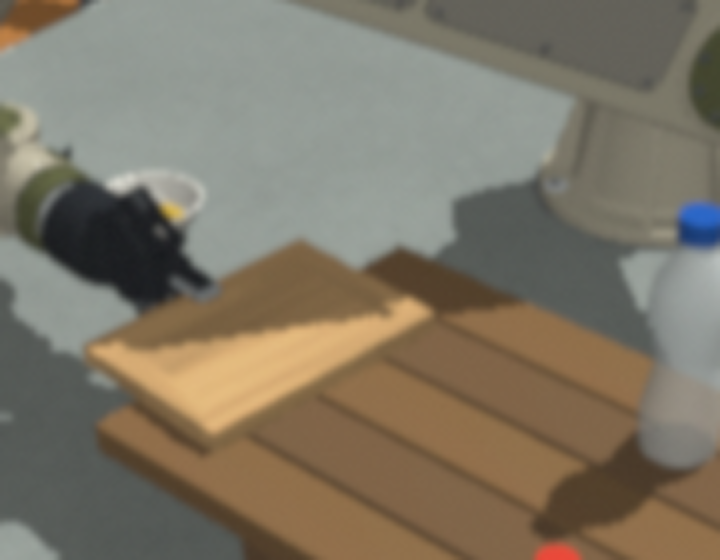

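Request:
move_arm:
  commands:
    - [[0,0,0],[0,0,0],-0.3]
    - [[0,0,0],[0,0,0],0.2]
    - [[0,0,0],[0,0,0],0.6]
    - [[0,0,0],[0,0,0],1]
    - [[0,0,0],[0,0,0],1]
  newtons: 30

```text
clock: 21.5
tcp_pos: [0.5213, -0.1033, 0.1071]
orientation: [-0.702, 0.703, -0.078, 0.079]
wrist_force: [-0.5, -0.3, 0.0]
finger_gap: 0.0843
```

Request:
move_arm:
  commands:
    - [[-0.1,-0.4,0],[0,0,0],1]
    - [[-0.2,-0.9,0],[0,0,0],1]
    - [[-0.2,-0.9,0],[0,0,0],1]
    - [[0,-0.6,0],[0,0,0],1]

```text
clock: 21.9
tcp_pos: [0.5002, -0.2187, 0.1074]
orientation: [-0.702, 0.704, -0.079, 0.08]
wrist_force: [-0.1, 0.5, -1.0]
finger_gap: 0.0851
```

```bash
python3 s.py
python3 - <<'E'
from h import *
e=eyes.read_camera("scene");crop(e["frame"],220,80,400,220,4,"pics/s21.png")
d=eyes.read_camera("top");crop(d["frame"],220,140,420,300,4,"pics/t21.png")
E
```

```text
t 21.9 j [-1.001, 1.29, 0.45, 2.298, 0.796, 1.572] p [0.5002, -0.2187, 0.1074] X [0.975, -0.224, 0.002] Z [0.224, 0.975, -0.003] F [-0.1, 0.5, -1.0] M [-0.82, 0.21, -0.03] gap 0.0851
```

View pics/s21.png

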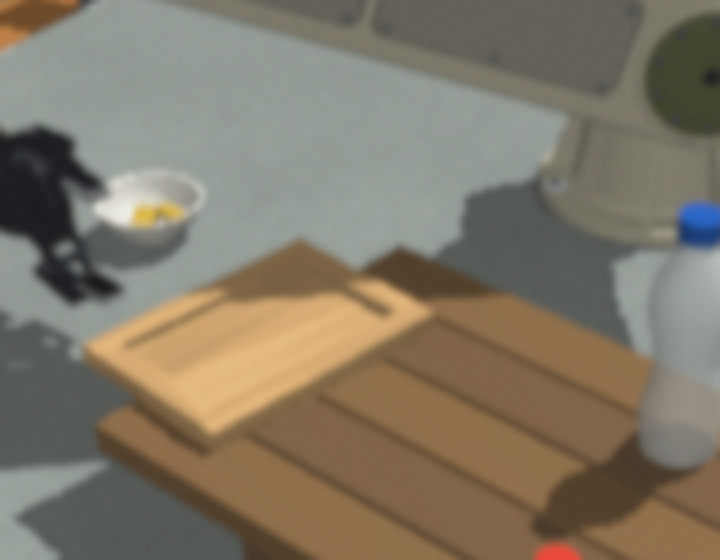

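View pics/t21.png

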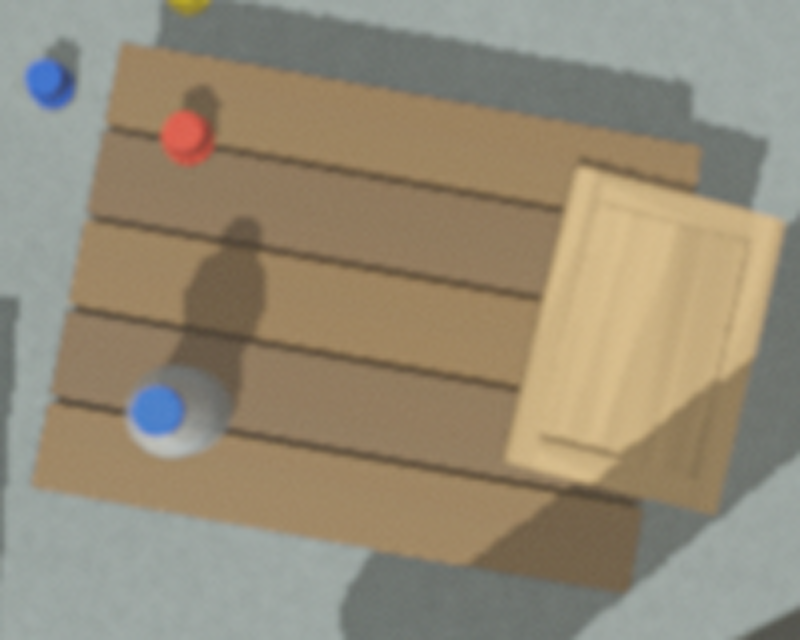

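```bash
cat > t4.py <<'E'
from path import *
s=env.get_state();q=s["joint_pos"];p,Rc=fk(q,X)
a=np.radians(78)
Xd=np.array([np.cos(a),np.sin(a),0]);Zd=np.array([0,0,-1.]);Rt=np.c_[Xd,np.cross(Zd,Xd),Zd]
w=np.degrees(R.from_matrix(Rt@Rc.T).as_rotvec())/8;print(w,np.linalg.norm(w))
n=int(np.ceil(np.linalg.norm(w)))
tgt=np.array([.503,-.190,.14]);st=(tgt-p)/.04/n
st2=np.array([0,0,.0])
print(n,(w/n).round(3),st)
rows=[[st,w/n]]*n
sim(rows)
E
python3 t4.py
```

```text
[-10.33878404  -6.55656748   8.75544241] 15.051139637603587
16 [-0.646 -0.41   0.547] [0.00384604 0.04611271 0.05174268]
[ 0.501 -0.218  0.109] [ 0.15  0.98 -0.08] [-0.98, 1.26, 0.5, 2.27, 0.75, 1.57] 0.05
[ 0.501 -0.216  0.111] [ 0.09  0.98 -0.16] [-0.95, 1.22, 0.53, 2.24, 0.7, 1.57] 0.05
[ 0.501 -0.214  0.113] [ 0.02  0.97 -0.25] [-0.92, 1.18, 0.55, 2.2, 0.65, 1.56] 0.05
[ 0.501 -0.212  0.115] [-0.03  0.94 -0.33] [-0.89, 1.13, 0.56, 2.15, 0.6, 1.55] 0.05
[ 0.501 -0.21   0.117] [-0.08  0.9  -0.42] [-0.86, 1.08, 0.55, 2.09, 0.55, 1.54] 0.06
[ 0.501 -0.208  0.119] [-0.12  0.85 -0.51] [-0.83, 1.02, 0.53, 2.03, 0.5, 1.53] 0.06
[ 0.502 -0.207  0.121] [-0.15  0.79 -0.59] [-0.8, 0.96, 0.49, 1.96, 0.46, 1.51] 0.07
[ 0.502 -0.205  0.123] [-0.18  0.72 -0.67] [-0.77, 0.89, 0.44, 1.88, 0.41, 1.5] 0.08
[ 0.502 -0.203  0.126] [-0.19  0.65 -0.74] [-0.74, 0.82, 0.39, 1.8, 0.36, 1.48] 0.08
[ 0.502 -0.201  0.128] [-0.19  0.56 -0.8 ] [-0.71, 0.74, 0.32, 1.71, 0.31, 1.46] 0.09
[ 0.502 -0.199  0.13 ] [-0.18  0.47 -0.86] [-0.68, 0.67, 0.24, 1.62, 0.26, 1.43] 0.09
[ 0.502 -0.197  0.132] [-0.16  0.38 -0.91] [-0.64, 0.59, 0.16, 1.52, 0.21, 1.41] 0.1
[ 0.503 -0.196  0.134] [-0.14  0.28 -0.95] [-0.61, 0.51, 0.08, 1.42, 0.15, 1.38] 0.1
[ 0.503 -0.194  0.136] [-0.1   0.19 -0.98] [-0.58, 0.43, -0.01, 1.32, 0.1, 1.35] 0.11
[ 0.503 -0.192  0.138] [-0.05  0.09 -0.99] [-0.54, 0.35, -0.1, 1.21, 0.05, 1.31] 0.11
[ 0.503 -0.19   0.14 ] [-0.  0. -1.] [-0.51, 0.28, -0.2, 1.09, -0.0, 1.27] 0.11
```

Request:
move_arm:
  commands:
    - [[0,0.05,0.05],[-0.65,-0.41,0.55],-1]
    - [[0,0.05,0.05],[-0.65,-0.41,0.55],-1]
    - [[0,0.05,0.05],[-0.65,-0.41,0.55],-1]
    - [[0,0.05,0.05],[-0.65,-0.41,0.55],-1]
    - [[0,0.05,0.05],[-0.65,-0.41,0.55],-1]

```text
clock: 22.5
tcp_pos: [0.5012, -0.2058, 0.1169]
orientation: [-0.532, 0.826, 0.177, 0.059]
wrist_force: [0.8, -0.8, 0.3]
finger_gap: 0.0124
```

Request:
move_arm:
  commands:
    - [[0,0.05,0.05],[-0.65,-0.41,0.55],-1]
    - [[0,0.05,0.05],[-0.65,-0.41,0.55],-1]
    - [[0,0.05,0.05],[-0.65,-0.41,0.55],-1]
    - [[0,0.05,0.05],[-0.65,-0.41,0.55],-1]
    - [[0,0.05,0.05],[-0.65,-0.41,0.55],-1]

```text
clock: 23.0
tcp_pos: [0.5014, -0.1956, 0.1274]
orientation: [-0.305, 0.859, 0.411, 0.032]
wrist_force: [-0.7, 0.4, 0.4]
finger_gap: -0.0001
```

Request:
move_arm:
  commands:
    - [[0,0.05,0.05],[-0.65,-0.41,0.55],-1]
    - [[0,0.05,0.05],[-0.65,-0.41,0.55],-1]
    - [[0,0.05,0.05],[-0.65,-0.41,0.55],-1]
    - [[0,0.05,0.05],[-0.65,-0.41,0.55],-1]
    - [[0,0.05,0.05],[-0.65,-0.41,0.55],-1]

```text
clock: 23.5
tcp_pos: [0.5013, -0.1853, 0.1379]
orientation: [-0.045, 0.798, 0.6, 0.002]
wrist_force: [0.6, -0.0, -0.1]
finger_gap: -0.0003
```

Request:
move_arm:
  commands:
    - [[0,0.05,0.05],[-0.6,-0.41,0.55],-1]
    - [[0,0,0],[0,0,0],-1]

```text
clock: 23.7
tcp_pos: [0.4988, -0.1803, 0.1398]
orientation: [0.003, 0.775, 0.631, -0.002]
wrist_force: [-0.2, -0.3, -0.2]
finger_gap: 0.0
```

```bash
python3 s.py
```

```text
t 23.7 j [-0.495, 0.263, -0.221, 1.083, -0.006, 1.28] p [0.4988, -0.1803, 0.1398] X [0.203, 0.979, -0.007] Z [0.0, -0.007, -1.0] F [-0.2, -0.3, -0.2] M [0.06, -0.03, 0.0] gap 0.0
```

Request:
move_arm:
  commands:
    - [[0.15,0,-0.5],[0,0,0],-1]
    - [[0,0,-0.53],[0.05,0,0],-1]
    - [[0.08,0.39,0],[0,0,0],-1]
    - [[0.08,0.39,0],[0,0,0],-1]
    - [[0,0,0],[0,0,0],-1]

```text
clock: 24.2
tcp_pos: [0.5143, -0.1503, 0.0986]
orientation: [-0.0, 0.776, 0.631, 0.001]
wrist_force: [-0.4, -0.6, -0.3]
finger_gap: -0.0001
```

```bash
python3 s.py
python3 - <<'E'
from h import *
d=eyes.read_camera("wrist");cv2.imwrite("pics/w22.png",d["frame"][:,:,::-1])
E
```

```text
t 24.2 j [-0.435, 0.306, -0.27, 0.996, 0.001, 1.342] p [0.5143, -0.1503, 0.0986] X [0.204, 0.979, 0.001] Z [0.0, 0.001, -1.0] F [-0.4, -0.6, -0.3] M [-0.01, 0.05, -0.02] gap -0.0001
```

View pics/w22.png

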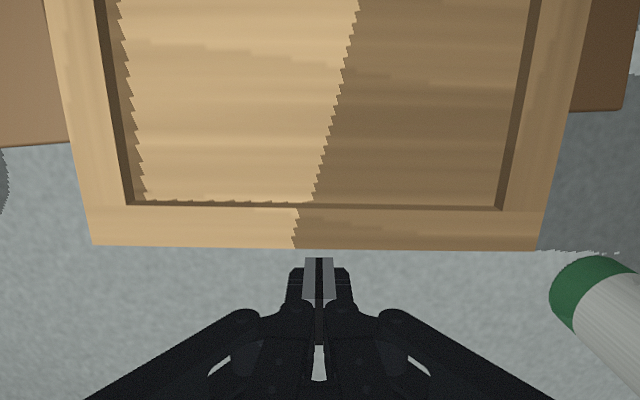

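Request:
move_arm:
  commands:
    - [[0.06,0.29,0],[0,0,0],-1]
    - [[0.06,0.29,0],[0,0,0],-1]
    - [[0.06,0.29,0],[0,0,0],-1]
    - [[0.06,0.29,0],[0,0,0],-1]
    - [[0.06,0.29,0],[0,0,0],-1]

```text
clock: 24.75
tcp_pos: [0.5261, -0.0933, 0.0984]
orientation: [0.0, 0.776, 0.63, 0.0]
wrist_force: [0.1, -3.2, 2.9]
finger_gap: 0.0001
```

```bash
python3 s.py
python3 - <<'E'
from h import *
d=eyes.read_camera("wrist");cv2.imwrite("pics/w23.png",d["frame"][:,:,::-1])
E
```

```text
t 24.75 j [-0.326, 0.302, -0.275, 0.992, 0.0, 1.452] p [0.5261, -0.0933, 0.0984] X [0.206, 0.979, 0.0] Z [0.001, -0.0, -1.0] F [0.1, -3.2, 2.9] M [-0.56, 0.09, -0.01] gap 0.0001
```

View pics/w23.png

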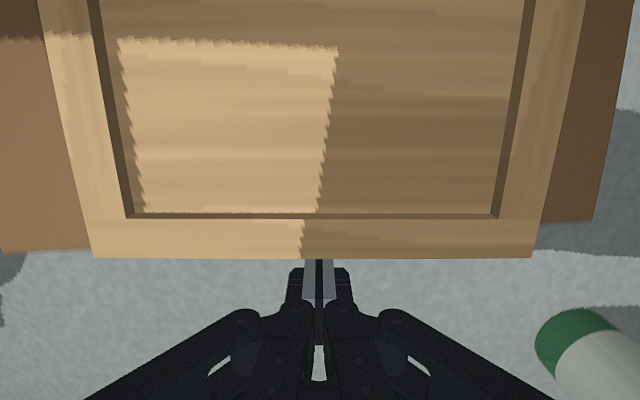

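Request:
move_arm:
  commands:
    - [[0.03,0.15,0.06],[0,0,0],-1]
    - [[0.06,0.29,0],[0,0,0],-1]
    - [[0.06,0.29,0],[0,0,0],-1]
    - [[0.05,0.25,0],[0,0,0],-1]
    - [[0,0,0],[0,0,0],-1]

```text
clock: 25.3
tcp_pos: [0.5338, -0.0532, 0.1003]
orientation: [-0.001, 0.776, 0.631, 0.001]
wrist_force: [-0.7, -0.9, -0.1]
finger_gap: 0.0002
```

```bash
python3 s.py
python3 - <<'E'
from h import *
d=eyes.read_camera("wrist");cv2.imwrite("pics/w24.png",d["frame"][:,:,::-1])
E
```

```text
t 25.3 j [-0.25, 0.305, -0.266, 1.0, 0.002, 1.526] p [0.5338, -0.0532, 0.1003] X [0.204, 0.979, 0.002] Z [0.0, 0.002, -1.0] F [-0.7, -0.9, -0.1] M [0.04, -0.04, 0.01] gap 0.0002
```

View pics/w24.png

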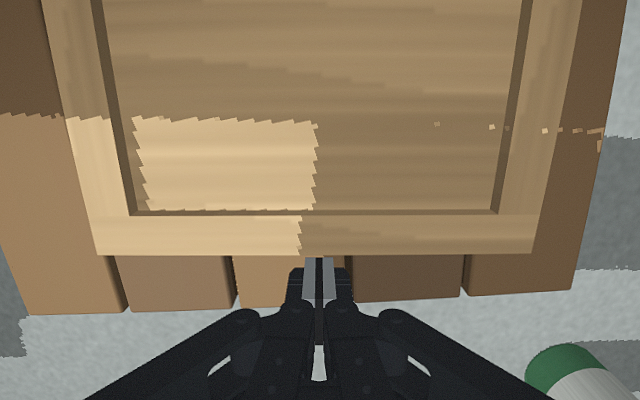

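Request:
move_arm:
  commands:
    - [[-0.06,-0.3,0],[0,0,0],-1]
    - [[0,0,0.8],[0,0,0],-1]
    - [[0,0,0.9],[0,0,0],0.5]
    - [[0.3,0.7,0.9],[0,0,0],0.5]
    - [[0.35,0.9,0.9],[0,0,0],0.5]

```text
clock: 25.85
tcp_pos: [0.5566, -0.0066, 0.2402]
orientation: [0.0, 0.778, 0.628, 0.0]
wrist_force: [0.8, -0.3, 0.2]
finger_gap: 0.0434
```

Request:
move_arm:
  commands:
    - [[0.35,0.9,0],[0,0,0],0.5]
    - [[0.35,0.9,0],[0,0,0],0.5]
    - [[0.35,0.9,0],[0,0,0],0.5]
    - [[0.35,0.9,0],[0,0,0],0.5]
    - [[0.35,0.9,0],[0,0,0],0.5]

```text
clock: 26.35
tcp_pos: [0.6273, 0.1752, 0.2385]
orientation: [0.0, 0.777, 0.63, 0.0]
wrist_force: [0.0, -0.2, -0.4]
finger_gap: 0.064
```

Request:
move_arm:
  commands:
    - [[0.35,0.5,-0.3],[0,0,0],0.5]
    - [[0,0,-0.5],[0,0,0],0.5]
    - [[0,0,0],[0,0,0],0.5]

```text
clock: 26.65
tcp_pos: [0.6394, 0.1945, 0.2029]
orientation: [-0.001, 0.776, 0.63, -0.002]
wrist_force: [-1.2, -0.8, -0.8]
finger_gap: 0.064
```

```bash
python3 s.py
python3 - <<'E'
from h import *
s=env.get_state();d=eyes.read_camera("wrist");cv2.imwrite("pics/w25.png",d["frame"][:,:,::-1])
T=wristT(d,s);print(proj(d,(.662,.261,.14),T),proj(d,(.662,.261,.1),T))
d=eyes.read_camera("top");crop(d["frame"],220,140,410,300,4,"pics/t25.png")
E
```

```text
t 26.65 j [0.175, 0.511, 0.305, 1.369, 0.0, 1.953] p [0.6394, 0.1945, 0.2029] X [0.206, 0.979, -0.002] Z [-0.005, -0.001, -1.0] F [-1.2, -0.8, -0.8] M [-0.04, 0.06, 0.0] gap 0.064
(np.float64(332.7004086348054), np.float64(117.87970884849182)) (np.float64(330.79407211947193), np.float64(114.29419539070582))
```

View pics/w25.png

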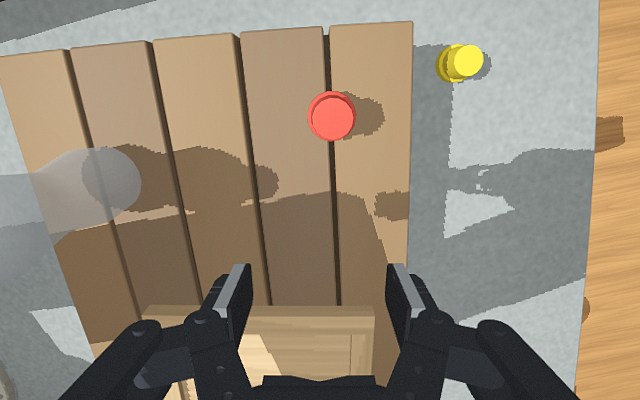

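View pics/t25.png

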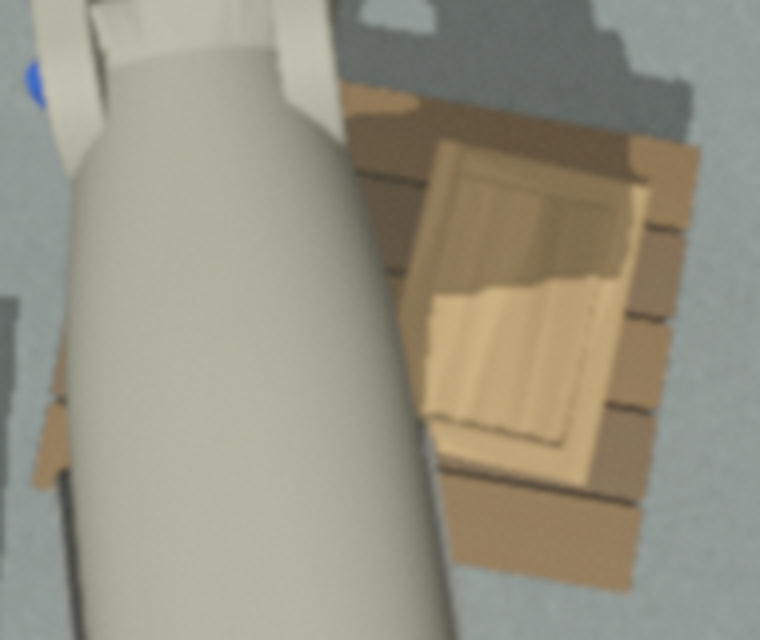

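Request:
move_arm:
  commands:
    - [[0.28,0.83,0],[0,0,0],0.5]
    - [[0.28,0.83,0],[0,0,0],0.5]
    - [[0,0,-0.4],[0,0,0],0.5]
    - [[0,0,-0.4],[0,0,0],0.5]
    - [[0,0,0],[0,0,0],0.5]

```text
clock: 27.25
tcp_pos: [0.6623, 0.2604, 0.1734]
orientation: [-0.001, 0.777, 0.63, -0.001]
wrist_force: [-1.1, 0.2, 0.3]
finger_gap: 0.0637
```

```bash
python3 s.py
python3 - <<'E'
from h import *
d=eyes.read_camera("wrist");cv2.imwrite("pics/w26.png",d["frame"][:,:,::-1])
e=eyes.read_camera("scene");crop(e["frame"],290,130,430,250,5,"pics/s26.png")
E
```

```text
t 27.25 j [0.262, 0.608, 0.394, 1.359, 0.0, 2.041] p [0.6623, 0.2604, 0.1734] X [0.207, 0.978, -0.001] Z [-0.002, -0.0, -1.0] F [-1.1, 0.2, 0.3] M [-0.07, 0.04, 0.0] gap 0.0637
```

View pics/w26.png

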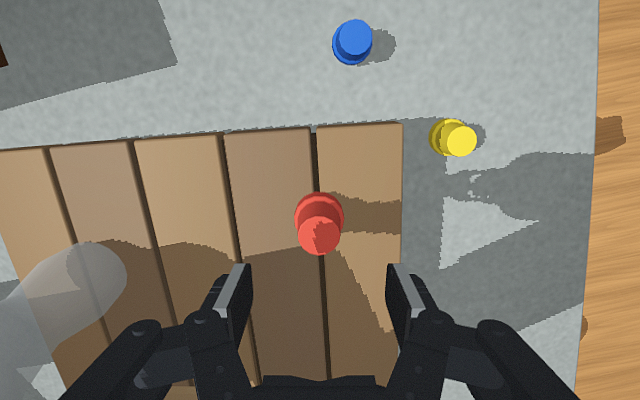

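View pics/s26.png

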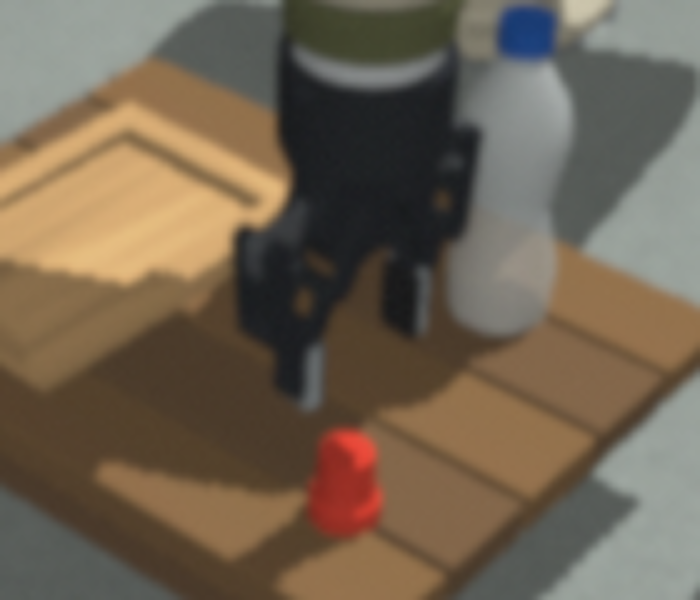

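Run:
```python
from h import *
s=env.get_state();d=eyes.read_camera("wrist");T=wristT(d,s)
print(w_at(d,(319,236),.14,T),w_at(d,(319,215),.112,T),s["tcp_pos"])
```

```text
[0.66295201 0.25945667 0.14      ] [0.66381836 0.26321161 0.112     ] [0.66325946 0.26058553 0.17576411]
```

Request:
move_arm:
  commands:
    - [[0,0,-0.5],[0,0,0],0.5]
    - [[0,0,-0.5],[0,0,0],0.5]
    - [[0,0,-0.3],[0,0,0],0.5]
    - [[0,0,0],[0,0,0],0.5]

```text
clock: 27.8
tcp_pos: [0.6622, 0.2609, 0.1215]
orientation: [-0.001, 0.777, 0.63, -0.001]
wrist_force: [0.6, 0.5, 0.1]
finger_gap: 0.0642
```

Request:
move_arm:
  commands:
    - [[0,0,-0.25],[0,0,0],0.5]
    - [[0,0,-0.13],[0,0,0],0.5]
    - [[0,0,0],[0,0,0],0.5]
    - [[0,0,0],[0,0,0],-1]
    - [[0,0,0],[0,0,0],-1]
  newtons: 30

```text
clock: 28.3
tcp_pos: [0.6633, 0.2617, 0.1078]
orientation: [0.0, 0.776, 0.63, 0.001]
wrist_force: [-1.6, 0.3, -0.5]
finger_gap: 0.0359
```

Request:
move_arm:
  commands:
    - [[0,0,0],[0,0,0],-1]
    - [[0,0,0],[0,0,0],-1]
    - [[0,0,0],[0,0,0],-1]
  newtons: 30

```text
clock: 28.6
tcp_pos: [0.6634, 0.2617, 0.1081]
orientation: [0.0, 0.777, 0.63, 0.001]
wrist_force: [0.5, -0.7, 2.6]
finger_gap: 0.027
```

```bash
python3 s.py
python3 - <<'E'
from h import *
d=eyes.read_camera("wrist");cv2.imwrite("pics/w27.png",d["frame"][:,:,::-1])
e=eyes.read_camera("scene");crop(e["frame"],290,130,430,250,5,"pics/s27.png")
E
```

```text
t 28.6 j [0.263, 0.629, 0.27, 1.21, 0.0, 2.041] p [0.6634, 0.2617, 0.1081] X [0.206, 0.979, 0.001] Z [0.002, 0.001, -1.0] F [0.5, -0.7, 2.6] M [0.06, -0.04, 0.02] gap 0.027
```

View pics/w27.png

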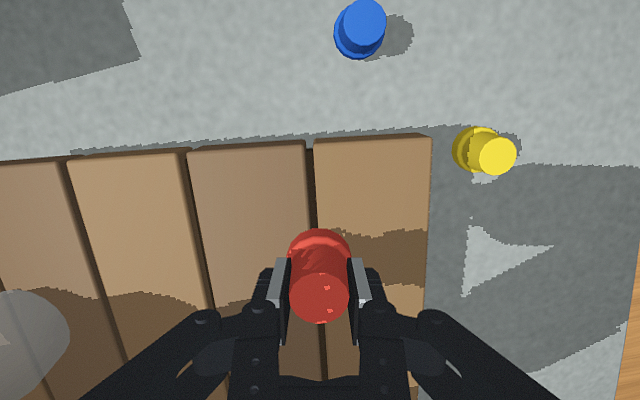

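View pics/s27.png

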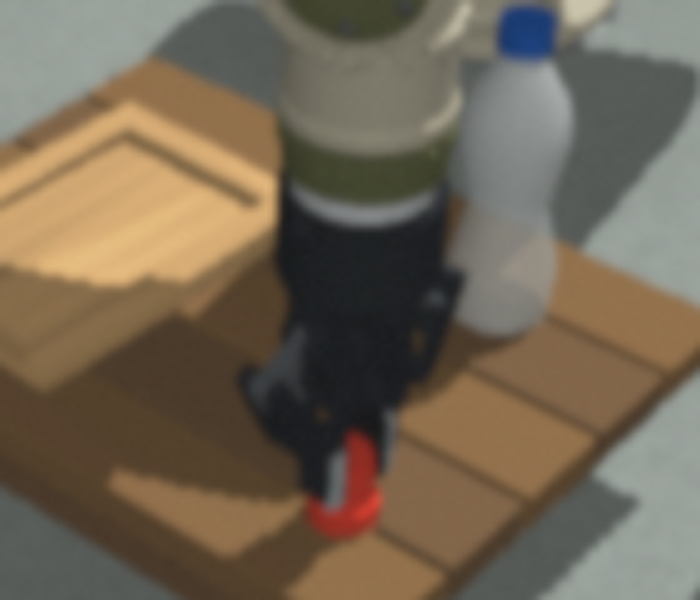

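Request:
move_arm:
  commands:
    - [[0,0,0],[0,0,0],-1]
    - [[0,0,0.3],[0,0,0],-1]
    - [[0,0,0.6],[0,0,0],-1]
    - [[0,0,0.6],[0,0,0],-1]
    - [[-0.2,-0.4,0.1],[0,0,0],-1]
  newtons: 45

```text
clock: 29.2
tcp_pos: [0.6566, 0.2472, 0.1746]
orientation: [0.001, 0.776, 0.631, 0.003]
wrist_force: [1.6, -1.1, 0.1]
finger_gap: 0.0267
```

Request:
move_arm:
  commands:
    - [[-0.4,-0.82,0],[0,0,0],-1]
    - [[-0.4,-0.82,0],[0,0,0],-1]
    - [[-0.4,-0.82,0],[0,0,0],-1]
    - [[-0.4,-0.82,0],[0,0,0],-1]
    - [[-0.4,-0.82,0],[0,0,0],-1]

```text
clock: 29.7
tcp_pos: [0.5738, 0.0804, 0.1714]
orientation: [-0.0, 0.776, 0.63, -0.0]
wrist_force: [0.1, -0.4, -0.3]
finger_gap: 0.0266
```

Request:
move_arm:
  commands:
    - [[-0.4,-0.82,0],[0,0,0],-1]
    - [[-0.2,-0.4,0],[0,0,0],-1]
    - [[0,0,0],[0,0,0],-1]
    - [[0,0,0],[0,0,0],-1]

```text
clock: 30.1
tcp_pos: [0.551, 0.0327, 0.1716]
orientation: [-0.0, 0.777, 0.63, 0.001]
wrist_force: [-0.1, 1.1, -0.6]
finger_gap: 0.0264
```

```bash
python3 s.py
python3 - <<'E'
from h import *
d=eyes.read_camera("wrist");cv2.imwrite("pics/w28.png",d["frame"][:,:,::-1])
e=eyes.read_camera("scene");crop(e["frame"],230,90,400,230,4,"pics/s28.png")
E
```

```text
t 30.1 j [-0.087, 0.286, -0.108, 1.176, 0.001, 1.692] p [0.551, 0.0327, 0.1716] X [0.207, 0.978, 0.001] Z [0.001, 0.001, -1.0] F [-0.1, 1.1, -0.6] M [-0.03, -0.01, 0.04] gap 0.0264
```

View pics/w28.png

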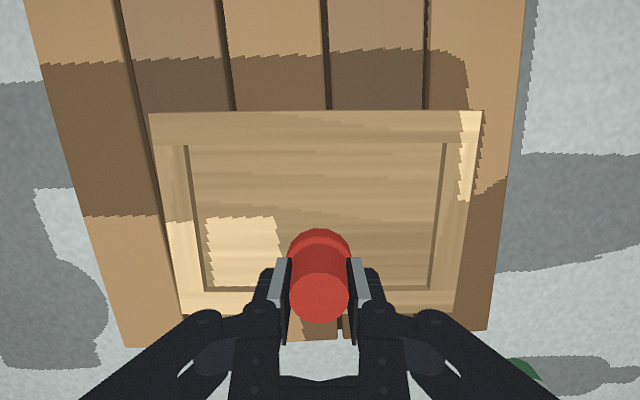

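View pics/s28.png

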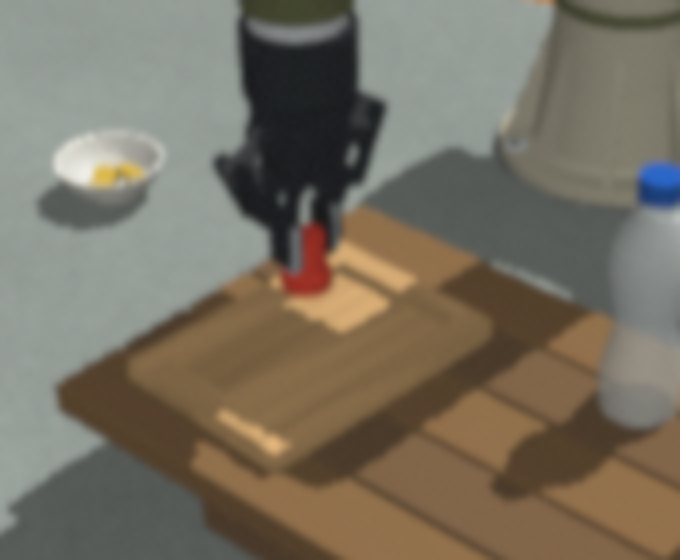

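Run:
```python
from h import *
s=env.get_state();d=eyes.read_camera("wrist");T=wristT(d,s)
P=np.array([w_at(d,p,.116,T)[:2] for p in [(149,113),(483,111),(452,316),(182,313)]]);print(P.round(4).tolist(),P.mean(0),[np.linalg.norm(P[i]-P[i-1]).round(4) for i in range(4)])
B=np.array([w_at(d,p,.1,T)[:2] for p in [(488,330),(129,347)]]);print(B.round(4).tolist())
n=np.array([-.133,-.991])
```

```text
[[0.462, 0.1279], [0.6674, 0.086], [0.6368, -0.0644], [0.4318, -0.0185]] [0.54952753 0.0327389 ] [np.float64(0.1494), np.float64(0.2097), np.float64(0.1535), np.float64(0.2101)]
[[0.672, -0.0999], [0.3616, -0.054]]
```

Request:
move_arm:
  commands:
    - [[0,0,-0.5],[0,0,0],-1]
    - [[0,0,-0.4],[0,0,0],-1]
    - [[0,0,-0.2],[0,0,0],-1]
    - [[0,0,-0.1],[0,0,0],-1]
    - [[0,0,0],[0,0,0],-1]

```text
clock: 30.75
tcp_pos: [0.5509, 0.0332, 0.123]
orientation: [-0.0, 0.776, 0.63, 0.0]
wrist_force: [0.3, 0.6, -0.7]
finger_gap: 0.0265
```

Request:
move_arm:
  commands:
    - [[0,0,-0.1],[0,0,0],-1]
    - [[0,0,-0.04],[0,0,0],-1]
    - [[0,0,0],[0,0,0],-1]

```text
clock: 31.05
tcp_pos: [0.5511, 0.0328, 0.1179]
orientation: [0.0, 0.777, 0.63, 0.0]
wrist_force: [0.2, 0.2, -0.0]
finger_gap: 0.0264
```

```bash
python3 s.py
```

```text
t 31.05 j [-0.086, 0.319, -0.2, 1.051, 0.001, 1.692] p [0.5511, 0.0328, 0.1179] X [0.206, 0.979, 0.001] Z [0.001, 0.001, -1.0] F [0.2, 0.2, -0.0] M [0.05, 0.04, -0.01] gap 0.0264
```

Request:
move_arm:
  commands:
    - [[0,0,-0.04],[0,0,0],-1]
    - [[0,0,0],[0,0,0],-1]

```text
clock: 31.25
tcp_pos: [0.551, 0.0327, 0.1162]
orientation: [0.0, 0.777, 0.63, 0.0]
wrist_force: [-0.3, 0.2, -0.2]
finger_gap: 0.0263
```

Request:
move_arm:
  commands:
    - [[0,0,-0.02],[0,0,0],-1]
    - [[0,0,0],[0,0,0],-1]

```text
clock: 31.45
tcp_pos: [0.5511, 0.0327, 0.1161]
orientation: [0.0, 0.777, 0.63, 0.001]
wrist_force: [-2.2, -0.7, 5.2]
finger_gap: 0.0265
```

Contact is felt at the expected height, so I'm releasing and retreating.

Request:
move_arm:
  commands:
    - [[0,0,0],[0,0,0],0]
    - [[0,0,0],[0,0,0],0.5]
    - [[0,0,0],[0,0,0],0.5]
    - [[0,0,0.1],[0,0,0],0.5]
    - [[0,0,0.4],[0,0,0],0.5]

```text
clock: 31.95
tcp_pos: [0.5496, 0.0329, 0.134]
orientation: [-0.001, 0.777, 0.63, -0.001]
wrist_force: [-1.2, 0.1, -0.3]
finger_gap: 0.0641
```

Request:
move_arm:
  commands:
    - [[0,0,0.8],[0,0,0],0.5]
    - [[0,0,0.9],[0,0,0],0.5]
    - [[-0.2,-0.8,0.9],[0,0,0],0.5]
    - [[-0.2,-0.9,0],[0,0,0],0.5]
    - [[-0.2,-0.9,0],[0,0,0],0.5]

```text
clock: 32.45
tcp_pos: [0.5277, -0.0722, 0.2413]
orientation: [0.002, 0.776, 0.631, 0.001]
wrist_force: [-0.4, -0.6, 0.2]
finger_gap: 0.0636
```

Request:
move_arm:
  commands:
    - [[-0.2,-0.9,0],[0,0,0],0.5]
    - [[-0.2,-0.9,0],[0,0,0],0.5]
    - [[-0.2,-0.9,0],[0,0,0],0.5]
    - [[-0.2,-0.6,0],[0,0,0],0.5]
    - [[0,0,0],[0,0,0],0.5]

```text
clock: 32.95
tcp_pos: [0.4942, -0.2061, 0.2394]
orientation: [0.0, 0.778, 0.628, 0.0]
wrist_force: [0.0, 1.1, 0.3]
finger_gap: 0.0639
```

```bash
python3 s.py
python3 - <<'E'
from h import *
d=eyes.read_camera("top");crop(d["frame"],220,140,420,300,4,"pics/t30.png")
e=eyes.read_camera("scene");crop(e["frame"],230,110,440,270,3,"pics/s30.png");cv2.imwrite("pics/s30f.png",e["frame"][:,:,::-1])
E
```

```text
t 32.95 j [-0.545, 0.231, -0.015, 1.324, -0.0, 1.238] p [0.4942, -0.2061, 0.2394] X [0.21, 0.978, -0.0] Z [0.0, -0.0, -1.0] F [0.0, 1.1, 0.3] M [0.05, 0.01, -0.02] gap 0.0639
```

View pics/t30.png

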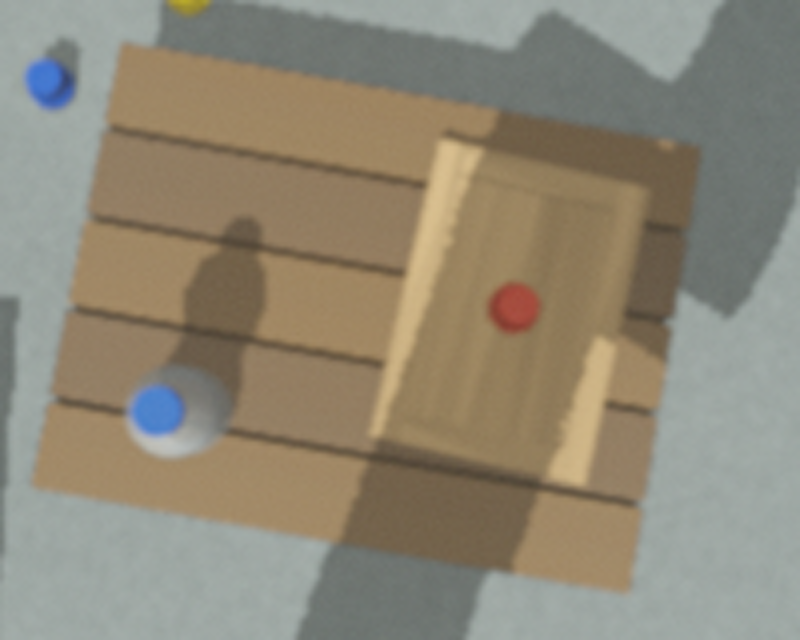

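View pics/s30.png

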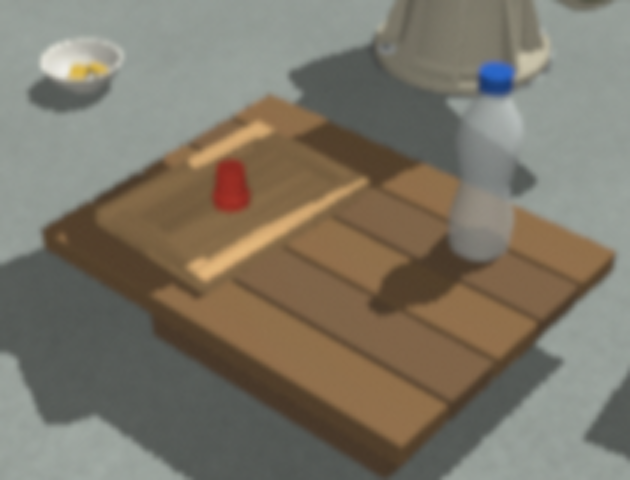

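The tray lies right way up and inside the board's edges. The stopper stands upright near the middle of its recess, at top crop (515,307). The PET bottle has not moved and the arm is clear of everything.

```bash
python3 -c "
from workcell import job;print(job.hand_in())"
```

```text
the job is handed in; nothing more can be done
None
```

I turned the tray over, laid it back on the board and stood the red stopper in its recess. The job was handed in at about 33 s of the 72 s allowed; `hand_in` gave no verdict.

**What I did**
- **Slide:** I pushed the tray about 55 mm out over the board's open edge, still upside down and flat.
- **Turn:** I gripped the overhanging edge from the right, lifted the tray, rolled it 180° and set it down on the board. Then I pushed it fully back onto the board.
- **Stopper:** I gripped the red stopper by its stem and lowered it into the recess until I felt contact at the expected height.

**Last checks**
- **Tray:** The wrist camera put its corners about 30 mm or more inside the edges I measured, with the centre at about (0.550, 0.033). The final pictures show it lying flat, right way up.
- **Stopper:** It stands upright near the recess centre, released at about (0.551, 0.033).
- **Bottles:** The PET bottle is where it was. I did not re-measure the two glass bottles at the end, but nothing came near them.

**What disagreed**
- **Fingertips:** In practice they were about 20 mm farther back than the stated 19 mm ahead of the TCP. My first push therefore passed over the tray without touching it, and I corrected the height from pictures and repeated it.
- **Cameras:** The top and scene cameras differed by up to about 8 mm for the board (most corners 4–7 mm). I relied on the top and wrist cameras, which agreed to about 4 mm.

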